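# Clamp the pumice block in the ratchet clamp

### The arm

A 6-joint arm with a two-finger parallel gripper is mounted at the origin on a cart in front of the work surface, level with it; the furniture and walls round the work are solid. World frame = base frame: x ahead of the robot, y to its left, z up, the work surface at z = 0. Lengths are in m, angles in rad, forces in N, time in s.
With the tool pointing down it reaches from about 0.3 to 0.825 m from the base axis. Payload 5.4 kg.
Tool frame: the origin (TCP) lies on the centre line of the jaws, within the pads' length; the fingertips stand 25 mm ahead of it and the grasp point (between the pads) lies 6 mm ahead of it; z points along the fingers, x is the direction in which the jaws open and shut, and the axes are right-handed (so a half turn about z gives the same grasp; the last joint's range is limited). The gripper opens to 92 mm and grips with 3 to 60 N. Pads are 20 mm wide; open, the fingers measure 128 mm over their backs; the gripper's body (75 mm by 189 mm) begins 69 mm behind the grasp point.
Start: joints at [1.13, 0.158, 1.597, -0, 1.386, -0.21], TCP at [0.132, 0.56, 0.24] pointing down, gripper open.
Joint ranges: [-2.91, 2.91], [-0.94, 2.29], [0.18, 2.7], [-1.29, 4.43], [0.17, 2.64], [-3, 3]. Speed limits (rad/s): [2.57, 2.57, 3.14, 3.14, 3.14, 3.14].

### API

Orientations are given as a unit quaternion [x, y, z, w].
In Python, from workcell import robot gives the robot as it stands.
- The arm moves only by the tool jog_arm, never from a script. Its argument "series" is a list that holds one entry, the list of rows, each a list of 7 numbers: the shift along the tool's x, y, z in mm, then the turn, a rotation vector about the tool's x, y, z in degrees, then the finger opening in mm, from 0 to 91.9. In form: [[[x, y, z, wx, wy, wz, hand], ...]]. A call has 1 to 5 rows; each row shifts and turns the commanded pose from where the row before left it, along the tool's axes as they then stand; what a row does not reach is not made up. A row lasts 1/8 s, in which the tool goes at most 62.5 mm and 10.7 degrees, less where a joint would pass 70% of its speed; a pose out of reach is approached as far as the arm can. A call with a gripper value outside its range is refused whole. The fingers move at their own pace and stop on an object; the grip force is fixed at half the most. Time passes only in rows, so rows that do not move let the fingers close. It gives the time, the measured TCP pose, the force and the opening at its end, in the units of the state.
- robot.sense(): the state, without advancing time (a new reading comes with each control period).
- robot.camera(name): name is "scene" or "top" or "wrist"; returns a dict with "img" (400x640x3 uint8, red, green, blue), "depth" (400x640 float32, m along the optical axis (not along the pixel's ray), 0 where there is no reading), "camera_matrix" (3x3 intrinsics, pixels), "camera_from_world" (4x4, takes a point from world to camera coordinates). Camera axes: x right, y down, z forward; pixel columns grow to the right and rows downward; lengths in m; the calibration is good to about 2 mm. The wrist camera is an equidistant fisheye: a pixel r from the principal point sees the ray r / f radians off the axis. A picture is of the moment at which its call begins.
- robot.close_job(): hands the job in, once; it reports no verdict.
Trained networks look in a picture, given as the dict that the camera call returned (one of the last four; its "shot" number tells which), for a name from the list of things; names that differ only in an ending like _2 or _b are one class to them, and where a whole thing is asked for, a point or a joint stands for the part that bears it (a point fixed in the world has none). Each returns a list of dicts, best first, with "conf" (0 to 1); they miss things now and then, are a little off and sometimes report something else, mostly with a low value. They report only what shows in the picture. A call takes as long as a camera call. They do not tell look-alikes from the thing itself.
- robot.search_frame(picture, label): "point" ([column, row] in pixels, amid what is visible of it).
- robot.spot_point(picture, label): "point" ([column, row] in pixels: a listed point, or the origin of a listed thing).
The state is a dict: "t": time; "q": joint angles; "joint_vel": joint speeds; "effort": joint torques, N m; "position": TCP position; "ee_rot": TCP orientation; "force": force on the tool from outside, world axes, zero at the start; "moment": the same for the moment, N m; "opening": opening from 0.0 (shut) to 1.0 (fully open).
Only numpy, scipy, OpenCV 4.12 (cv2) and the standard library are available. Lean on these libraries where they do the work, as an engineer would, in place of code of your own. Each camera call takes 0.05 s, during which the arm holds its last target.

### The job

Clamp the pumice block in the ratchet clamp: throw the pawl out, swing the arm fully open, and push the block in along the bench until its end meets the front edge of the clamp's foot plate. Then throw the pawl back in and push the arm round, click by click, until its sprung pad holds the block flat against the fence and the pawl keeps it there. Do not disturb the jar, the tape roll or the small pan.

Things in the scene. Friction and masses are not known exactly. Their poses are not given: they have to be found in the camera images.
- ratchet_clamp: Steel clamp bolted to the bench. Origin on the upright axis of its ratchet wheel (radius 46 mm, teeth up to 29 mm high), at bench height; +x away from the robot, +y left. Foot plate 10 mm high, x -50 to +85, y -93 to +65 mm; its front edge x=-50 stops the block. Fence: upright bar 36 mm high, flat face at y=-72 looking to +y, x -100 to +5 mm, with a short outward flare in front.
- clamp_seat (a point): Where the block's centre belongs, in front of the foot plate: x=-88, y=-49 mm of the clamp, 15 mm above the bench. The seated block has its long side along the clamp's x, flat against the fence, its end against the plate's edge; it slides on the bench itself. A block that is home against the plate but up to 50 mm too far to +y is pushed across to the fence by the closing arm.
- swing_arm (a joint): Turn (rad) of wheel and arm. 0: fully open, arm to the clamp's +y; grows counter-clockwise from above; 1.57: arm to the clamp's -x; end stops 0 and 1.95. Clicks every 0.314: 0, 0.314 .. 1.257, 1.571. Pawl in: it only grows, and the last click passed holds it. Pawl out: turns both ways, stays where left (0.12 N m). The click at 1.571 clamps the block: push to 1.63-1.67, it settles back.
- post_center (a point): Centre of the upright wooden post (16 mm diameter, free from 26 to 81 mm above the bench) on the arm, 75 mm from the wheel's axis, 55 mm above the bench: push it sideways, either way, to turn the arm. The arm is a flat steel bar 18 mm wide, 12 to 26 mm above the bench, reaching 114 mm from the axis.
- pad_face (a point): Centre of the face of the sprung rubber pad on the arm's leading side, 90 mm from the wheel's axis, 18 mm above the bench; pad 32 mm long, 8 to 28 mm high, face 31 mm ahead of the arm's centre line when free; 17 mm of spring travel at 0.8 N per mm. Clamping, it is pressed in about 5 mm; one click less leaves the block loose.
- pawl (a joint): Throw (rad) of the pawl: 0 = in (nose down between the teeth, T-handle leaning to the clamp's +y), 1.2 = out (handle leaning to -y; the nose arm then stands up 80 mm high at y=-22 mm: do not knock it back). The heavy handle goes over its centre at about 0.48 and falls to the side it leans to, and stays. Pawl in, it lifts by about 0.1 as a tooth passes and drops at each click.
- pawl_bar (a point): Centre of the pawl's T-handle, a wooden bar 40 mm long and 16 mm thick that lies along the clamp's x axis, 40 mm above the pawl's pivot; the pivot is at x=40, y=-46 mm of the clamp, 40 mm above the bench. The bar swings along the clamp's y between y=-29 mm (in, 76 mm high) and y=-74 mm (out, 69 mm high).
- pumice_center (a point): Centre of the loose grey pumice block, 46 mm (its x) by 76 mm (its y) by 30 mm high, 0.16 kg. It starts on the bench in front of the clamp, roughly end-on to it, outside the sweep of the arm.
- jar: White screw-lid jar, 56 mm diameter, 70 mm high, a bystander. Origin at the centre of its underside.
- tape: Roll of masking tape lying flat, 91 mm diameter, 24 mm high, a bystander. Origin at the centre of its underside.
- pan: Small open steel pan, 66 mm diameter, 50 mm high, a bystander. Origin at the centre of its underside.
Things that resemble listed ones, but are neither listed nor needed, are in the scene too. What is meant by the part that bears pumice_center is not black, brown or green, and is the larger of those in its own colour.

How it is judged:
On the way, in this order (a step that is already met when the one before it is completed fails the run):
1. the arm is swung fully open (value of joint swing_arm below 0.2 rad), for 0.1 s.
2. the block has been pushed in to the foot plate, the arm still clear of it (x of pumice_center in the frame of ratchet_clamp above -0.1 m and value of joint swing_arm below 1 rad), for 0.1 s.
3. the pawl is thrown back in before the arm has closed on the block (value of joint pawl below 0.2 rad and value of joint swing_arm below 1.3 rad), for 0.1 s.
At the end, for the whole second after the job is handed in: Block at rest, end within about 16 mm of the foot plate's edge and flat on the fence (within 5 mm, 5 degrees); the pad presses it with over 1.5 N; arm at the click at 1.571 (1.50 to 1.63 rad), pawl down between the teeth (below 0.08 rad) (x of pumice_center in the frame of ratchet_clamp between -0.104 and -0.08 m and y of pumice_center in the frame of ratchet_clamp between -0.0545 and -0.0445 m and angle between the y axis of pumice_center and the x axis of ratchet_clamp, either way round below 0.09 rad and angle between pumice_center's own z axis and vertical below 0.06 rad and contact force between pad and pumice above 1.5 N and value of joint swing_arm between 1.5 and 1.63 rad and value of joint pawl below 0.08 rad and linear speed of pumice below 0.01 m/s); the robot touches nothing.
It fails at once if the jar, the tape roll or the pan is moved by more than 20 mm (distance of any of jar, tape, pan from where it was at the start of the episode above 0.02 m).
It also fails if it takes over 72 s, if anything falls off the work surface, if the arm or the gripper's body presses on something with over 40 N, if the wrist force passes 120 N, or if a joint passes its speed limit or range.

## Working session

There is one attempt and no reset: what is moved stays moved. The work goes in short steps, Python scripts to look and compute and a tool call to move; the robot and the scene stay as the last step left them, time stands still between calls to the robot, and variables do not carry over. Pictures are saved under pics/ and viewed, and the job is handed in when it is done.

Besides the shell and the picture viewer there is one more tool, called after "Emit:" by a JSON object that holds its "method" and its "body". jog_arm: Moves the arm, as the interface text tells. Its arguments: {"type":"object","properties":{"series":{"type":"array","items":{"type":"array","items":{"type":"array","items":{"type":"number"}}}}},"required":["series"]}

```bash
ls; mkdir -p pics; cat > h.py <<'E'
import numpy as np, cv2
from workcell import robot
def save(c,n): cv2.imwrite(f'pics/{n}.png',c['img'][:,:,::-1])
def ray2world(c,px,z=None):
    K=np.array(c['camera_matrix']);T=np.linalg.inv(np.array(c['camera_from_world']))
    d=np.array([(px[0]-K[0,2])/K[0,0],(px[1]-K[1,2])/K[1,1],1.])
    if z is None:
        u,v=int(round(px[0])),int(round(px[1])); D=c['depth'][v,u]
        return T[:3,:3]@(d*D)+T[:3,3]
    r=T[:3,:3]@d; o=T[:3,3]; return o+r*(z-o[2])/r[2]
def cloud(c):
    K=np.array(c['camera_matrix']);T=np.linalg.inv(np.array(c['camera_from_world']))
    v,u=np.mgrid[:400,:640];D=c['depth']
    P=np.stack([(u-K[0,2])/K[0,0]*D,(v-K[1,2])/K[1,1]*D,D],-1)
    return P@T[:3,:3].T+T[:3,3]
E
python3 - <<'E'
from h import *
s=robot.sense();print({k:np.round(v,3) for k,v in s.items()})
for n in('scene','top'):
    c=robot.camera(n);save(c,n+'0');print(n,np.linalg.inv(np.array(c['camera_from_world']))[:3].round(3).tolist())
    for l in ['ratchet_clamp','post_center','pad_face','pawl_bar','pumice_center','clamp_seat','jar','tape','pan']:
        for r in robot.spot_point(c,l)[:3]:
            print(l,round(r['conf'],2),np.round(r['point'],1),ray2world(c,r['point']).round(3))
E
```

```text
pics
{'t': np.float64(0.0), 'q': array([ 1.13 ,  0.159,  1.598,  0.   ,  1.386, -0.21 ]), 'joint_vel': array([-0.   ,  0.001, -0.   ,  0.   , -0.002, -0.001]), 'effort': array([-0.0000e+00, -3.8556e+01, -3.2211e+01,  7.0000e-02,  3.8000e-02,
       -0.0000e+00]), 'position': array([0.131, 0.559, 0.239]), 'ee_rot': array([ 0.784,  0.621, -0.001,  0.   ]), 'force': array([ 0.034, -0.05 , -0.265]), 'moment': array([0.021, 0.018, 0.021]), 'opening': np.float64(1.003)}
scene [[0.656, -0.471, 0.59, -0.182], [-0.755, -0.424, 0.5, -0.59], [0.015, -0.774, -0.634, 0.868]]
ratchet_clamp 0.97 [372.5 222.9] [ 0.59  -0.115  0.062]
post_center 0.67 [371.  224.8] [ 0.584 -0.115  0.06 ]
pad_face 0.57 [379.1 242.2] [ 0.575 -0.149  0.027]
pawl_bar 0.51 [389.2 193. ] [ 0.696 -0.09   0.083]
pawl_bar 0.19 [351.3 257.9] [ 0.482 -0.133  0.033]
pumice_center 0.95 [298.9 226.5] [0.483 0.04  0.028]
pumice_center 0.92 [250.2 254.1] [0.33  0.058 0.031]
pumice_center 0.62 [297.1 260.9] [ 0.396 -0.036  0.021]
clamp_seat 0.83 [379.7 240.5] [ 0.609 -0.131 -0.003]
jar 0.97 [260.4 173.5] [0.589 0.295 0.016]
tape 0.64 [438.9 267.3] [ 0.63  -0.294 -0.004]
pan 0.98 [398.8 292.3] [ 0.457 -0.284  0.048]
top [[-0.017, -0.994, 0.111, 0.411], [-1.0, 0.016, -0.003, 0.011], [0.001, -0.111, -0.994, 1.152]]
ratchet_clamp 0.76 [336.4 156.9] [ 0.654 -0.066  0.038]
ratchet_clamp 0.74 [213.7 172.1] [0.607 0.297 0.069]
post_center 0.91 [348.1 177.9] [ 0.591 -0.101  0.026]
pawl_bar 0.61 [348.3 139.5] [ 0.695 -0.099  0.084]
pumice_center 0.82 [299.4 210.3] [0.494 0.049 0.028]
pumice_center 0.67 [351.1 209.6] [ 0.493 -0.107  0.032]
pumice_center 0.65 [293.9 261.1] [0.343 0.067 0.027]
clamp_seat 0.86 [360.1 178.2] [ 0.588 -0.137  0.031]
clamp_seat 0.41 [351.  138.3] [ 0.708 -0.111  0.049]
jar 0.53 [215.3 173.7] [0.603 0.293 0.069]
tape 0.67 [412.7 165.1] [ 0.632 -0.308 -0.001]
pan 0.84 [402.4 213.3] [ 0.48  -0.264  0.017]
```

```bash
python3 - <<'E'
import cv2
a=cv2.imread('pics/top0.png');cv2.imwrite('pics/top0c.png',cv2.resize(a[100:300,180:440],None,fx=3,fy=3,interpolation=2))
a=cv2.imread('pics/scene0.png');cv2.imwrite('pics/scene0c.png',cv2.resize(a[140:330,220:480],None,fx=3,fy=3,interpolation=2))
E
```

```text
(no output)
```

View pics/top0c.png

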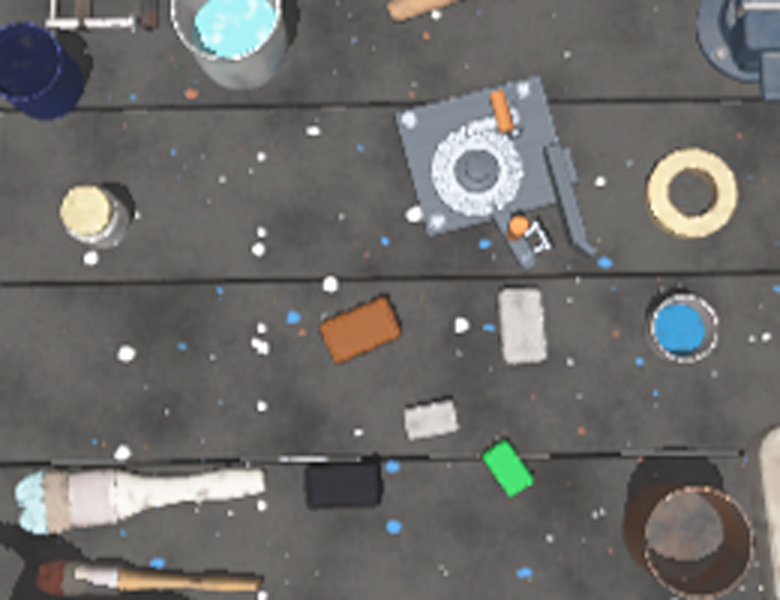

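View pics/scene0c.png

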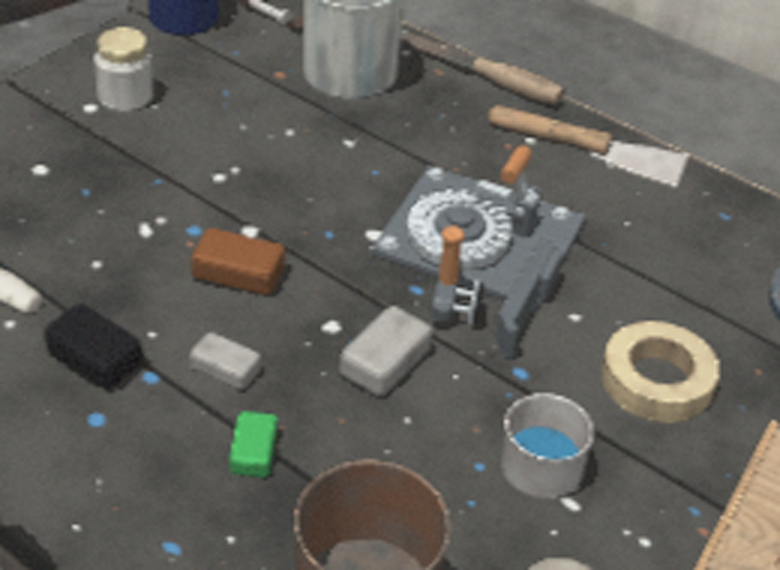

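```bash
python3 - <<'E'
from h import *
for n in('top','scene'):
    c=robot.camera(n);P=cloud(c);im=c['img'].astype(int)
    sel=(c['depth']>0)&(P[...,0]>.3)&(P[...,0]<.85)&(abs(P[...,1]+.1)<.25)
    fl=sel&(abs(P[...,2])<.01);print(n,'floor',np.median(P[fl][:,2]),P[fl][:,2].std())
    org=sel&(im[...,0]>150)&(im[...,0]-im[...,2]>90)&(P[...,2]>.03)
    nn,l,st,ce=cv2.connectedComponentsWithStats(org.astype(np.uint8))
    for i in range(1,nn):
        if st[i,4]>5:
            Q=P[l==i];print('orange',st[i,4],Q.mean(0).round(4),Q.min(0).round(3),Q.max(0).round(3))
    for nm,(a,b) in dict(block=((.42,-.17),(.56,-.06)),clamp=((.57,-.2),(.78,.05))).items():
        b0=sel&(P[...,0]>a[0])&(P[...,0]<b[0])&(P[...,1]>a[1])&(P[...,1]<b[1])
        lo,hi=(.022,.04) if nm=='block' else (.006,.0145)
        Q=P[b0&(P[...,2]>lo)&(P[...,2]<hi)]
        print(nm,len(Q),np.median(Q[:,2]),cv2.minAreaRect((Q[:,:2]*1000).astype(np.float32)))
E
```

```text
top floor 0.0001072138200570727 0.0026695428132888785
orange 55 [ 0.7026 -0.0947  0.0851] [ 0.684 -0.104  0.081] [ 0.72  -0.087  0.09 ]
orange 27 [ 0.5903 -0.1084  0.0808] [ 0.581 -0.117  0.076] [ 0.6   -0.101  0.085]
orange 155 [0.4943 0.0476 0.0316] [0.468 0.013 0.03 ] [0.521 0.086 0.038]
block 370 0.029744168561213535 ((509.413330078125, -114.24530792236328), (99.98418426513672, 44.724266052246094), 2.6939120292663574)
clamp 1112 0.010074850793113432 ((675.1526489257812, -79.41703033447266), (240.2283172607422, 204.4245147705078), 89.97904205322266)
scene floor -0.0002193826141976829 0.002451525690437262
orange 28 [ 0.7006 -0.0954  0.0843] [ 0.681 -0.101  0.081] [ 0.719 -0.087  0.087]
orange 20 [ 0.5851 -0.11    0.0806] [ 0.578 -0.115  0.077] [ 0.591 -0.104  0.083]
block 449 0.029375593009451362 ((506.9387512207031, -114.72833251953125), (104.6510238647461, 45.7542724609375), 2.103057861328125)
clamp 850 0.009840690894459714 ((648.2156372070312, -89.96763610839844), (190.9684295654297, 162.6156005859375), 13.569220542907715)
```

```bash
cat > fit.py <<'E'
from h import *
from scipy.optimize import differential_evolution
def pts(cs):
    Q=[]
    for c in cs:
        P=cloud(c);Q.append(P[c['depth']>0])
    return np.concatenate(Q)
def fitclamp(Q):
    Q=Q[(Q[:,0]>.53)&(Q[:,0]<.82)&(Q[:,1]>-.25)&(Q[:,1]<.08)&(Q[:,2]<.06)]
    def cost(p):
        c,s=np.cos(p[2]),np.sin(p[2]);d=Q[:,:2]-p[:2];x=c*d[:,0]+s*d[:,1];y=-s*d[:,0]+c*d[:,1]
        H=np.zeros(len(Q));H[(x>-50)&0]=0
        H[(x>-.05)&(x<.085)&(y>-.093)&(y<.065)]=.01
        H[np.hypot(x,y)<.046]=.027
        H[(x>-.1)&(x<.005)&(y>-.084)&(y<-.072)]=.036
        return np.minimum(abs(Q[:,2]-H),.01).mean()
    r=differential_evolution(cost,[(.61,.7),(-.12,-.03),(0,.45)],seed=0,popsize=25,maxiter=150,tol=1e-8)
    return r.x,r.fun
def fitblock(Q,x0,y0,R=.075):
    Q=Q[(np.hypot(Q[:,0]-x0,Q[:,1]-y0)<R)]
    def cost(p):
        c,s=np.cos(p[2]),np.sin(p[2]);d=Q[:,:2]-p[:2];x=c*d[:,0]+s*d[:,1];y=-s*d[:,0]+c*d[:,1]
        H=np.where((abs(x)<.023)&(abs(y)<.038),.03,0)
        return np.minimum(abs(Q[:,2]-H),.02).mean()
    r=differential_evolution(cost,[(x0-.03,x0+.03),(y0-.03,y0+.03),(1.1,2.1)],seed=0,popsize=25,maxiter=150,tol=1e-8)
    return r.x,r.fun
def toclamp(p,q):
    c,s=np.cos(p[2]),np.sin(p[2]);d=np.array(q)[:2]-p[:2];return np.array([c*d[0]+s*d[1],-s*d[0]+c*d[1]])
E
python3 - <<'E'
from fit import *
cs=[robot.camera(n) for n in('top','scene')]
for sub in (cs,cs[:1],cs[1:]):
    Q=pts(sub);p,f=fitclamp(Q);b,g=fitblock(Q,.493,-.107)
    print('clamp',p.round(4),f,'block',b.round(4),g)
    for n,q in dict(post=(.590,-.109),bar=(.7023,-.0949),block=b).items():print(n,(toclamp(p,q)*1000).round(1))
E
```

```text
clamp [ 0.6562 -0.0735  0.2516] 0.002483551943201415 block [ 0.4967 -0.1146  1.5927] 0.003009006591513239
post [-72.9 -17.9]
bar [ 39.3 -32.2]
block [-1.647e+02 -1.000e-01]
clamp [ 0.6572 -0.0736  0.2499] 0.002434431961766923 block [ 0.4975 -0.1162  1.6301] 0.002374809143947554
post [-73.9 -17.7]
bar [ 38.4 -31.8]
block [-165.3   -1.8]
clamp [ 0.6537 -0.0723  0.2691] 0.0024853132489083473 block [ 0.4939 -0.1136  1.6368] 0.0033507561873205886
post [-71.2 -18.5]
bar [ 40.8 -34.7]
block [-165.     2.7]
```

```bash
cat > plan.py <<'E'
from h import *
from scipy.spatial.transform import Rotation as R
CL=np.array([.656,-.0732,.256])
def c2w(x,y):
    c,s=np.cos(CL[2]),np.sin(CL[2]);return CL[:2]+np.array([c*x-s*y,s*x+c*y])/1000
def w2c(p):
    c,s=np.cos(CL[2]),np.sin(CL[2]);d=np.array(p)[:2]-CL[:2];return np.array([c*d[0]+s*d[1],-s*d[0]+c*d[1]])*1000
def state():
    s=robot.sense();r=R.from_quat(s['ee_rot']);x=r.as_matrix()[:,0]
    yaw=np.degrees(np.arctan2(x[1],x[0])-CL[2])
    print('t',round(float(s['t']),2),'clampxy',w2c(s['position']).round(1),'tipz',round(s['position'][2]*1000-25,1),'yawc',round(yaw,1),'F',np.round(s['force'],1),'op',round(float(s['opening'])*92,1),'q6',round(float(s['q'][5]),2),'tilt',r.as_matrix()[2,2].round(4))
    return s,yaw
def plan(wps,step=45,rot=9):
    """wps: (x,y,tipz mm clamp, yawc deg [,step])"""
    s,yaw=state();p=np.array(s['position'])*1000
    for w in wps:
        g=np.r_[c2w(w[0],w[1])*1000,w[2]+25];st=w[4] if len(w)>4 else step
        n=int(max(np.ceil(np.linalg.norm(g-p)/st),np.ceil(abs(w[3]-yaw)/rot),1))
        dy=(w[3]-yaw)/n;d=(g-p)/n;rows=[]
        for i in range(n):
            a=np.radians(yaw+i*dy)+CL[2]
            X=np.array([np.cos(a),np.sin(a),0]);Y=np.array([np.sin(a),-np.cos(a),0])
            rows.append([round(float(d@X),1),round(float(d@Y),1),round(float(-d[2]),1),0,0,round(float(-dy),1)])
        print('->',w,n);[print('  ',r) for r in rows]
        p=g;yaw=w[3]
E
python3 -c "
from plan import *
plan([(58,18,140,90),(58,18,64,90),(58,-32,64,90,10)])"
```

```text
t 1.2 clampxy [-347.1  745.1] tipz 214.6 yawc 62.1 F [-0.4  0.5  1. ] op 91.8 q6 -0.21 tilt -1.0
-> (58, 18, 140, 90) 19
   [-23.9, 36.7, 3.9, 0, 0, -1.5]
   [-24.8, 36.1, 3.9, 0, 0, -1.5]
   [-25.7, 35.5, 3.9, 0, 0, -1.5]
   [-26.6, 34.8, 3.9, 0, 0, -1.5]
   [-27.5, 34.1, 3.9, 0, 0, -1.5]
   [-28.3, 33.4, 3.9, 0, 0, -1.5]
   [-29.2, 32.7, 3.9, 0, 0, -1.5]
   [-30.0, 31.9, 3.9, 0, 0, -1.5]
   [-30.8, 31.1, 3.9, 0, 0, -1.5]
   [-31.6, 30.3, 3.9, 0, 0, -1.5]
   [-32.4, 29.5, 3.9, 0, 0, -1.5]
   [-33.1, 28.7, 3.9, 0, 0, -1.5]
   [-33.9, 27.8, 3.9, 0, 0, -1.5]
   [-34.6, 26.9, 3.9, 0, 0, -1.5]
   [-35.2, 26.0, 3.9, 0, 0, -1.5]
   [-35.9, 25.1, 3.9, 0, 0, -1.5]
   [-36.5, 24.2, 3.9, 0, 0, -1.5]
   [-37.1, 23.3, 3.9, 0, 0, -1.5]
   [-37.7, 22.3, 3.9, 0, 0, -1.5]
-> (58, 18, 64, 90) 2
   [0.0, 0.0, 38.0, 0, 0, -0.0]
   [0.0, 0.0, 38.0, 0, 0, -0.0]
-> (58, -32, 64, 90, 10) 6
   [-8.3, 0.0, -0.0, 0, 0, -0.0]
   [-8.3, 0.0, -0.0, 0, 0, -0.0]
   [-8.3, 0.0, -0.0, 0, 0, -0.0]
   [-8.3, 0.0, -0.0, 0, 0, -0.0]
   [-8.3, 0.0, -0.0, 0, 0, -0.0]
   [-8.3, 0.0, -0.0, 0, 0, -0.0]
```

Emit:
{"method": "jog_arm", "body": {"series": [[[-24,36.5,0,0,0,-1.5,0],[-25,36,0,0,0,-1.5,0],[-26,35.5,0,0,0,-1.5,0],[-26.5,35,0,0,0,-1.5,0],[-27.5,34,0,0,0,-1.5,0]]]}}

```text
t: 1.82
position: [0.2838, 0.4002, 0.2398]
ee_rot: [0.741, 0.671, 0.0, 0.0]
force: [0.9, -0.4, 0.4]
opening: 0.477
```

Emit:
{"method": "jog_arm", "body": {"series": [[[-28.5,33.5,0,0,0,-1.5,0],[-29,32.5,0,0,0,-1.5,0],[-30,32,0,0,0,-1.5,0],[-31,31,0,0,0,-1.5,0],[-31.5,30.5,0,0,0,-1.5,0]]]}}

```text
t: 2.45
position: [0.4362, 0.2427, 0.2398]
ee_rot: [0.696, 0.718, 0.0, 0.0]
force: [0.3, 0.3, 0.0]
opening: 0.006
```

Emit:
{"method": "jog_arm", "body": {"series": [[[-32.5,29.5,0,0,0,-1.5,0],[-33,28.5,0,0,0,-1.5,0],[-34,28,0,0,0,-1.5,0],[-34.5,27,0,0,0,-1.5,0],[-35,26,0,0,0,-1.5,0]]]}}

```text
t: 3.08
position: [0.5888, 0.0857, 0.2397]
ee_rot: [0.647, 0.762, 0.0, 0.0]
force: [-0.9, 0.4, 0.1]
opening: 0.002
```

```bash
python3 -c "
from plan import *
plan([(58,18,140,90),(58,18,64,90),(58,-32,64,90,10)])
c=robot.camera('wrist');save(c,'w1')"
```

```text
t 3.08 clampxy [-24.7 170.7] tipz 214.7 yawc 84.7 F [-0.9  0.4  0.1] op 0.2 q6 -1.79 tilt -1.0
-> (58, 18, 140, 90) 5
   [-28.9, 19.3, 14.9, 0, 0, -1.1]
   [-29.2, 18.8, 14.9, 0, 0, -1.1]
   [-29.6, 18.2, 14.9, 0, 0, -1.1]
   [-29.9, 17.7, 14.9, 0, 0, -1.1]
   [-30.2, 17.1, 14.9, 0, 0, -1.1]
-> (58, 18, 64, 90) 2
   [0.0, 0.0, 38.0, 0, 0, -0.0]
   [0.0, 0.0, 38.0, 0, 0, -0.0]
-> (58, -32, 64, 90, 10) 6
   [-8.3, 0.0, -0.0, 0, 0, -0.0]
   [-8.3, 0.0, -0.0, 0, 0, -0.0]
   [-8.3, 0.0, -0.0, 0, 0, -0.0]
   [-8.3, 0.0, -0.0, 0, 0, -0.0]
   [-8.3, 0.0, -0.0, 0, 0, -0.0]
   [-8.3, 0.0, -0.0, 0, 0, -0.0]
```

View pics/w1.png

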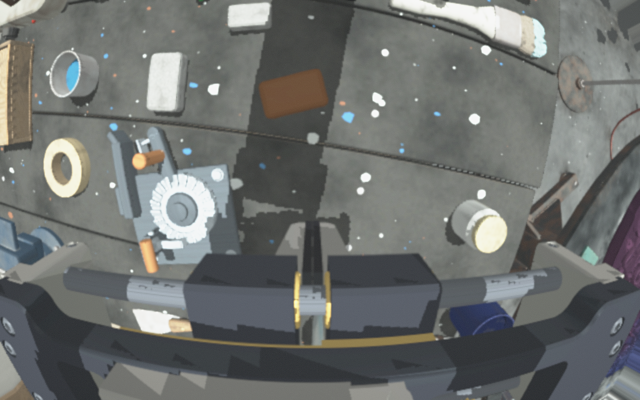

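The wrist picture shows the clamp wheel at about (185,205), the pawl bar at (150,255) with its nose arm near (180,243), and the post at (148,158). All of it agrees with the fit. I'm moving to the bar's far end.

Emit:
{"method": "jog_arm", "body": {"series": [[[-29,19,15,0,0,-1,0],[-29,19,15,0,0,-1,0],[-29.5,18,15,0,0,-1,0],[-30,18,15,0,0,-1,0],[-30,17,15,0,0,-1,0]]]}}

```text
t: 3.75
position: [0.7066, -0.0408, 0.164]
ee_rot: [0.614, 0.79, -0.0, -0.0]
force: [-0.1, 0.2, -0.2]
opening: 0.006
```

```bash
python3 -c "
from plan import *
plan([(58,18,64,90),(58,-32,64,90,10)])
c=robot.camera('wrist');save(c,'w2')"
```

```text
t 3.75 clampxy [57.2 18.6] tipz 139.0 yawc 89.6 F [-0.1  0.2 -0.2] op 0.6 q6 -2.05 tilt -1.0
-> (58, 18, 64, 90) 2
   [-0.3, 0.4, 37.5, 0, 0, -0.2]
   [-0.3, 0.4, 37.5, 0, 0, -0.2]
-> (58, -32, 64, 90, 10) 6
   [-8.3, 0.0, -0.0, 0, 0, -0.0]
   [-8.3, 0.0, -0.0, 0, 0, -0.0]
   [-8.3, 0.0, -0.0, 0, 0, -0.0]
   [-8.3, 0.0, -0.0, 0, 0, -0.0]
   [-8.3, 0.0, -0.0, 0, 0, -0.0]
   [-8.3, 0.0, -0.0, 0, 0, -0.0]
```

View pics/w2.png

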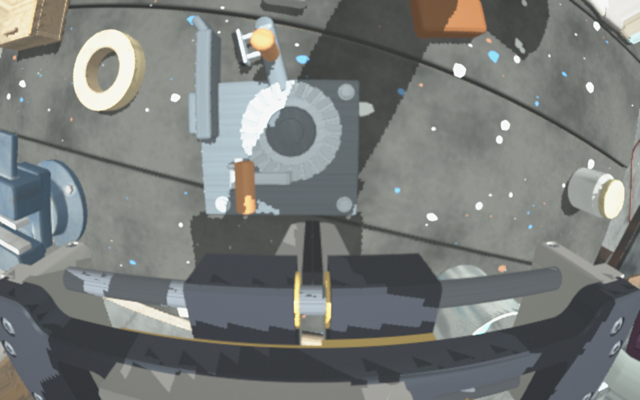

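The nose arm, at (270,178), meets the bar slightly on the wheel side of its middle. My finger at the far end will clear it, so I'll go down and push.

Emit:
{"method": "jog_arm", "body": {"series": [[[0,0,37.5,0,0,0,0],[0,0,37.5,0,0,0,0],[-8,0,0,0,0,0,0],[-8,0,0,0,0,0,0],[-6,0,0,0,0,0,0]]]}}

```text
t: 4.42
position: [0.7131, -0.0626, 0.0925]
ee_rot: [0.614, 0.789, 0.001, 0.002]
force: [0.4, -0.2, 0.6]
opening: 0.006
```

Emit:
{"method": "jog_arm", "body": {"series": [[[-5,0,0,0,0,0,0],[-5,0,0,0,0,0,0],[-5,0,0,0,0,0,0],[-5,0,0,0,0,0,0],[-4,0,0,0,0,0,0]]]}}

```text
t: 5.05
position: [0.7174, -0.085, 0.0895]
ee_rot: [0.614, 0.789, -0.0, 0.0]
force: [1.1, 0.6, 0.8]
opening: 0.003
```

```bash
python3 -c "
from plan import *
state()
c=robot.camera('scene');save(c,'s3')
import cv2
a=cv2.imread('pics/s3.png');cv2.imwrite('pics/s3c.png',cv2.resize(a[100:290,300:500],None,fx=3,fy=3))"
```

```text
t 5.05 clampxy [ 56.4 -27. ] tipz 64.5 yawc 89.6 F [1.1 0.6 0.8] op 0.3 q6 -2.1 tilt -1.0
```

View pics/s3c.png

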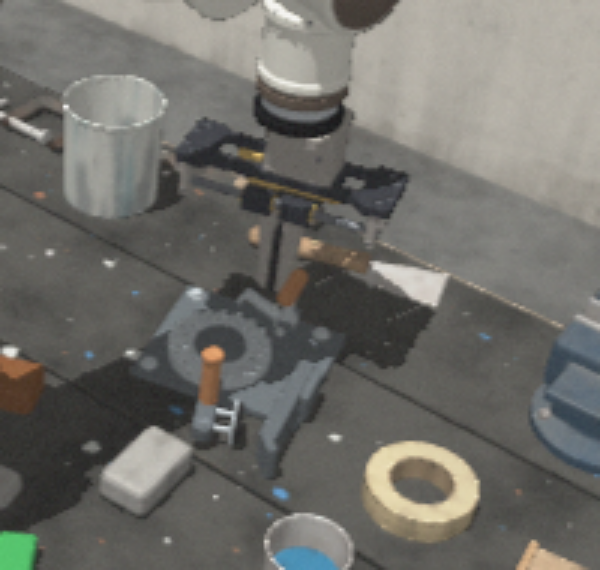

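The bar is in contact but not clearly over yet, so I'll push further.

Emit:
{"method": "jog_arm", "body": {"series": [[[-5,0,0,0,0,0,0],[-5,0,0,0,0,0,0],[-4,0,0,0,0,0,0],[0,0,0,0,0,0,0]]]}}

```text
t: 5.6
position: [0.7209, -0.0987, 0.0896]
ee_rot: [0.614, 0.789, -0.0, 0.0]
force: [-0.2, -0.6, -0.4]
opening: 0.002
```

```bash
python3 -c "
from plan import *
state()
c=robot.camera('scene');save(c,'s4')
import cv2
P=cloud(c);im=c['img'].astype(int)
m=(im[...,0]>110)&(im[...,0]-im[...,2]>60)&(P[...,2]>.05)&(P[...,0]>.63)&(P[...,0]<.8)&(abs(P[...,1]+.1)<.08)
Q=P[m];print(len(Q),[w2c(q).round(0).tolist()+[round(q[2]*1000)] for q in Q[::4]])
a=cv2.imread('pics/s4.png');cv2.imwrite('pics/s4c.png',cv2.resize(a[160:240,350:450],None,fx=6,fy=6))"
```

```text
t 5.6 clampxy [ 56.3 -41.1] tipz 64.6 yawc 89.6 F [-0.2 -0.6 -0.4] op 0.2 q6 -2.12 tilt -1.0
18 [[73.0, -3.0, 182], [69.0, -7.0, 183], [30.0, -70.0, 175], [47.0, -72.0, 77], [45.0, -76.0, 76]]
```

View pics/s4c.png

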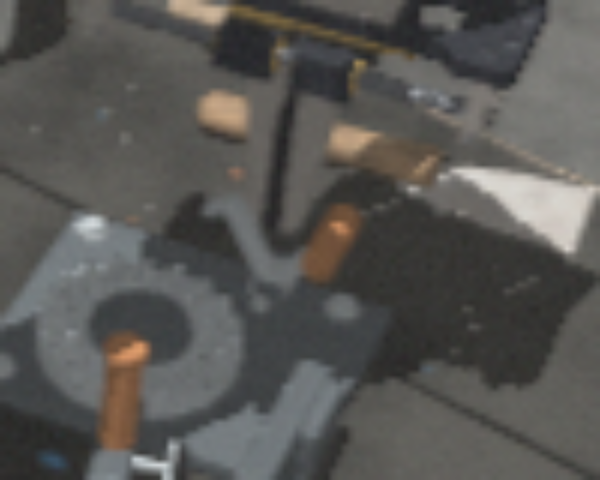

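The pawl is out: the bar is near y=-74 and the nose stands up at (230,215) in the crop. I'll lift off and go to the post.

Emit:
{"method": "jog_arm", "body": {"series": [[[0,0,-35,0,0,0,0],[0,0,-35,0,0,0,0]]]}}

```text
t: 5.9
position: [0.7204, -0.0979, 0.1598]
ee_rot: [0.614, 0.79, -0.0, -0.001]
force: [-0.8, -0.6, -0.5]
opening: 0.006
```

```bash
python3 -c "
from plan import *
plan([(-73,-18,132,103),(-73,-18,44,103)])
c=robot.camera('top');P=cloud(c);im=c['img'].astype(int)
"
```

```text
t 5.9 clampxy [ 56.  -40.2] tipz 134.8 yawc 89.6 F [-0.8 -0.6 -0.5] op 0.6 q6 -2.12 tilt -1.0
-> (-73, -18, 132, 103) 3
   [7.1, -43.1, 0.9, 0, 0, -4.5]
   [10.4, -42.4, 0.9, 0, 0, -4.5]
   [13.7, -41.4, 0.9, 0, 0, -4.5]
-> (-73, -18, 44, 103) 2
   [0.0, 0.0, 44.0, 0, 0, -0.0]
   [0.0, 0.0, 44.0, 0, 0, -0.0]
```

Emit:
{"method": "jog_arm", "body": {"series": [[[7,-43,1,0,0,-4.5,42],[10.5,-42.5,1,0,0,-4.5,42],[13.5,-41.5,1,0,0,-4.5,42],[0,0,0,0,0,0,42]]]}}

```text
t: 6.45
position: [0.5872, -0.1091, 0.1552]
ee_rot: [0.517, 0.856, -0.0, -0.002]
force: [0.4, -0.1, 0.4]
opening: 0.416
```

```bash
python3 -c "
from plan import *
plan([(-73,-18,44,103)])
c=robot.camera('wrist');save(c,'w5')"
```

```text
t 6.45 clampxy [-75.7 -17.3] tipz 130.2 yawc 103.1 F [ 0.4 -0.1  0.4] op 38.3 q6 -2.44 tilt -1.0
-> (-73, -18, 44, 103) 2
   [-0.6, 1.2, 43.1, 0, 0, 0.0]
   [-0.6, 1.2, 43.1, 0, 0, 0.0]
```

View pics/w5.png

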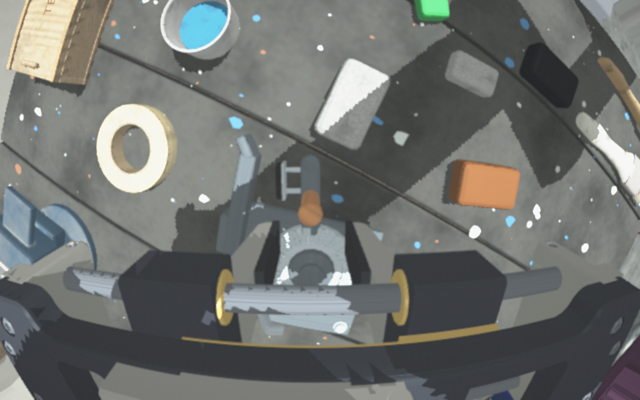

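The post at (311,212) is centred between the finger tips at (265,265) and (358,265). I'll go down and swing it open.

Emit:
{"method": "jog_arm", "body": {"series": [[[0,1,43,0,0,0,42],[0,1,43,0,0,0,30],[0,0,0,0,0,0,26]]]}}

```text
t: 6.88
position: [0.5908, -0.1078, 0.0674]
ee_rot: [0.517, 0.856, -0.0, -0.003]
force: [-0.0, -0.6, 1.2]
opening: 0.29
```

```bash
python3 -c "
from plan import *
wps=[]
for a in range(94,-9,-10): 
    r=np.radians(a); wps.append((-75*np.sin(r),75*np.cos(r),44,a))
plan(wps,rot=10.5)"
```

```text
t 6.88 clampxy [-71.8 -17. ] tipz 42.4 yawc 103.1 F [-0.  -0.6  1.2] op 26.7 q6 -2.44 tilt -1.0
-> (np.float64(-74.81730376948681), np.float64(-5.2317355308094), 44, 94) 1
   [12.1, -0.2, -1.6, 0, 0, 9.1]
-> (np.float64(-74.5891421526205), np.float64(7.839634745074009), 44, 84) 1
   [13.0, 1.1, -0.0, 0, 0, 10.0]
-> (np.float64(-72.09462719537392), np.float64(20.672801686274937), 44, 74) 1
   [13.0, 1.1, -0.0, 0, 0, 10.0]
-> (np.float64(-67.40955347243752), np.float64(32.87783600918081), 44, 64) 1
   [13.0, 1.1, -0.0, 0, 0, 10.0]
-> (np.float64(-60.67627457812106), np.float64(44.083893921935484), 44, 54) 1
   [13.0, 1.1, -0.0, 0, 0, 10.0]
-> (np.float64(-52.099377784424796), np.float64(53.95048502539884), 44, 44) 1
   [13.0, 1.1, -0.0, 0, 0, 10.0]
-> (np.float64(-41.939467760306016), np.float64(62.17781794162812), 44, 34) 1
   [13.0, 1.1, -0.0, 0, 0, 10.0]
-> (np.float64(-30.505248230685016), np.float64(68.51590932319506), 44, 24) 1
   [13.0, 1.1, -0.0, 0, 0, 10.0]
-> (np.float64(-18.14414216997508), np.float64(72.77217947069974), 44, 14) 1
   [13.0, 1.1, -0.0, 0, 0, 10.0]
-> (np.float64(-5.231735530809398), np.float64(74.81730376948681), 44, 4) 1
   [13.0, 1.1, -0.0, 0, 0, 10.0]
-> (np.float64(7.839634745074011), np.float64(74.5891421526205), 44, -6) 1
   [13.0, 1.1, -0.0, 0, 0, 10.0]
```

Emit:
{"method": "jog_arm", "body": {"series": [[[12,0,-1.5,0,0,9,26],[13,1,0,0,0,10,26],[13,1,0,0,0,10,26],[13,1,0,0,0,10,26],[13,1,0,0,0,10,26]]]}}

```text
t: 7.5
position: [0.5887, -0.0481, 0.0745]
ee_rot: [0.827, 0.562, 0.0, 0.002]
force: [-0.9, -4.6, -2.7]
opening: 0.283
```

```bash
python3 -c "
from plan import *
wps=[]
for a in range(44,-9,-10): 
    r=np.radians(a); wps.append((-75*np.sin(r),75*np.cos(r),44,a))
plan(wps,rot=12)"
```

```text
t 7.5 clampxy [-58.7  41.3] tipz 49.5 yawc 53.8 F [-0.9 -4.6 -2.7] op 26.1 q6 -1.48 tilt -1.0
-> (np.float64(-52.099377784424796), np.float64(53.95048502539884), 44, 44) 1
   [14.1, -2.1, 5.5, 0, 0, 9.8]
-> (np.float64(-41.939467760306016), np.float64(62.17781794162812), 44, 34) 1
   [13.0, 1.1, -0.0, 0, 0, 10.0]
-> (np.float64(-30.505248230685016), np.float64(68.51590932319506), 44, 24) 1
   [13.0, 1.1, -0.0, 0, 0, 10.0]
-> (np.float64(-18.14414216997508), np.float64(72.77217947069974), 44, 14) 1
   [13.0, 1.1, -0.0, 0, 0, 10.0]
-> (np.float64(-5.231735530809398), np.float64(74.81730376948681), 44, 4) 1
   [13.0, 1.1, -0.0, 0, 0, 10.0]
-> (np.float64(7.839634745074011), np.float64(74.5891421526205), 44, -6) 1
   [13.0, 1.1, -0.0, 0, 0, 10.0]
```

Emit:
{"method": "jog_arm", "body": {"series": [[[13.5,-1,2,0,0,10,26],[13,1,0,0,0,10,26],[13,1,0,0,0,10,26],[13,1,0,0,0,10,26],[13,1,0,0,0,10,26]]]}}

```text
t: 8.12
position: [0.6329, -0.0026, 0.0731]
ee_rot: [0.987, 0.16, 0.001, 0.002]
force: [-2.5, -3.7, 0.4]
opening: 0.285
```

Emit:
{"method": "jog_arm", "body": {"series": [[[8,0.5,0,0,0,5,26],[0,0,0,0,0,0,26]]]}}

```text
t: 8.38
position: [0.6407, 0.0003, 0.0726]
ee_rot: [0.993, 0.121, 0.002, 0.001]
force: [0.8, 0.5, 0.0]
opening: 0.285
```

```bash
python3 -c "
from plan import *
state();c=robot.camera('top');save(c,'t6')
import cv2
a=cv2.imread('pics/t6.png');cv2.imwrite('pics/t6c.png',cv2.resize(a[100:260,240:440],None,fx=4,fy=3.5))
c=robot.camera('scene');save(c,'s6')"
```

```text
t 8.38 clampxy [ 3.8 75. ] tipz 47.6 yawc -0.8 F [0.8 0.5 0. ] op 26.2 q6 -0.43 tilt -1.0
```

View pics/s6.png

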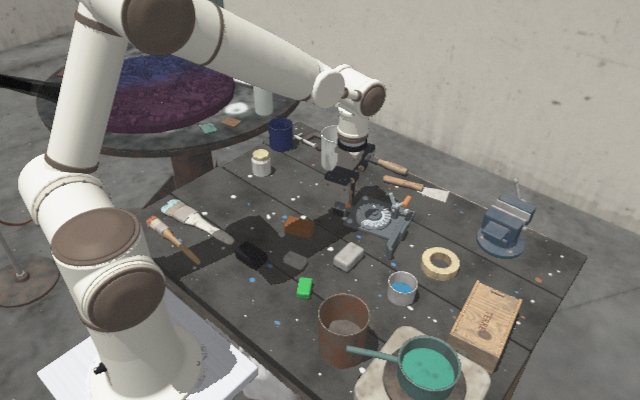

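Emit:
{"method": "jog_arm", "body": {"series": [[[-3,0,-35,0,0,0,30],[0,0,-45,0,0,0,60]]]}}

```text
t: 8.72
position: [0.6345, -0.0, 0.1504]
ee_rot: [0.993, 0.12, -0.001, -0.0]
force: [-0.1, 0.1, 0.1]
opening: 0.411
```

```bash
python3 - <<'E'
from plan import *
from fit import fitblock,pts
cs=[robot.camera(n) for n in('top','scene')]
for sub in (cs,cs[:1],cs[1:]):
    b,g=fitblock(pts(sub),.4955,-.1148);print(b.round(4),g,w2c(b),np.degrees(b[2]-CL[2]))
# colour mask block in top, z=0.03
c=cs[0];im=c['img'].astype(int)
P=cloud(c);m=((P[...,2]>.02)&(P[...,2]<.045)&(abs(P[...,0]-.495)<.07)&(abs(P[...,1]+.115)<.05)).astype(np.uint8)
n,l,st,ce=cv2.connectedComponentsWithStats(m);i=1+st[1:,4].argmax();v,u=np.where(l==i)
pp=np.array([ray2world(c,(a,b),.03)[:2] for a,b in zip(u,v)])
print(cv2.minAreaRect((pp*1000).astype(np.float32)))
a=cv2.imread('pics/t6.png')
plan([(-165,0,132,78),(-165,0,8,78)])
save(c,'t7');a=cv2.imread('pics/t7.png');cv2.imwrite('pics/t7c.png',cv2.resize(a[100:260,240:440],None,fx=4,fy=3.5))
E
```

```text
[ 0.4972 -0.1148  1.6496] 0.0026851238793486882 [-1.64158063e+02 -3.89004792e-02] 79.84481404538623
[ 0.4988 -0.115   1.551 ] 0.0021312365245249464 [-162.63370026   -0.63675373] 74.20020020066677
[ 0.4934 -0.1133  1.6876] 0.002953930131753585 [-167.42416956    2.40367649] 82.02483880859762
((496.9449768066406, -114.28966522216797), (74.68572998046875, 45.45366287231445), 3.6611428260803223)
t 8.82 clampxy [ 2.3 74.2] tipz 132.4 yawc -0.8 F [ 1.1  0.3 -0.3] op 46.0 q6 -0.43 tilt -0.9999
-> (-165, 0, 132, 78) 9
   [-18.5, 8.5, 0.0, 0, 0, -8.8]
   [-19.5, 5.6, 0.0, 0, 0, -8.8]
   [-20.2, 2.6, 0.0, 0, 0, -8.8]
   [-20.3, -0.5, 0.0, 0, 0, -8.8]
   [-20.0, -3.6, 0.0, 0, 0, -8.8]
   [-19.2, -6.6, 0.0, 0, 0, -8.8]
   [-18.0, -9.5, 0.0, 0, 0, -8.8]
   [-16.3, -12.1, 0.0, 0, 0, -8.8]
   [-14.3, -14.5, 0.0, 0, 0, -8.8]
-> (-165, 0, 8, 78) 3
   [0.0, 0.0, 41.3, 0, 0, -0.0]
   [0.0, 0.0, 41.3, 0, 0, -0.0]
   [0.0, 0.0, 41.3, 0, 0, -0.0]
```

View pics/t7c.png

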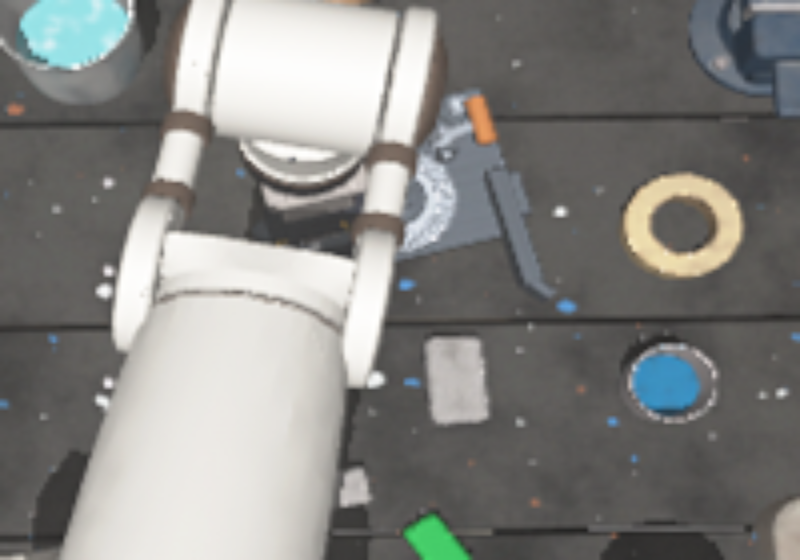

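The pawl bar is still out at (480,120) and the block at (457,380) is untouched. Next I'll move over it.

Emit:
{"method": "jog_arm", "body": {"series": [[[-18.5,8.5,0,0,0,-9,85],[-19.5,5.5,0,0,0,-9,85],[-20,2.5,0,0,0,-9,85],[-20.5,-0.5,0,0,0,-9,85],[-20,-3.5,0,0,0,-9,85]]]}}

```text
t: 9.45
position: [0.556, -0.0645, 0.1501]
ee_rot: [0.87, 0.493, 0.0, 0.0]
force: [-0.5, 0.4, 0.4]
opening: 0.926
```

Emit:
{"method": "jog_arm", "body": {"series": [[[-19,-6.5,0,0,0,-9,85],[-18,-9.5,0,0,0,-9,85],[-16,-12,0,0,0,-9,85],[-14,-14.5,0,0,0,-8,85]]]}}

```text
t: 9.95
position: [0.4942, -0.1162, 0.1501]
ee_rot: [0.681, 0.732, 0.0, 0.0]
force: [-0.2, -0.7, 0.2]
opening: 0.924
```

```bash
python3 - <<'E'
from plan import *
plan([(-164,0,60,79),(-164,0,8,79)])
c=robot.camera('wrist');save(c,'w8')
E
```

```text
t 9.95 clampxy [-167.4   -0.6] tipz 125.1 yawc 79.4 F [-0.2 -0.7  0.2] op 85.0 q6 -2.11 tilt -1.0
-> (-164, 0, 60, 79) 2
   [0.6, 1.6, 32.6, 0, 0, 0.2]
   [0.6, 1.6, 32.6, 0, 0, 0.2]
-> (-164, 0, 8, 79) 2
   [0.0, 0.0, 26.0, 0, 0, -0.0]
   [0.0, 0.0, 26.0, 0, 0, -0.0]
```

View pics/w8.png

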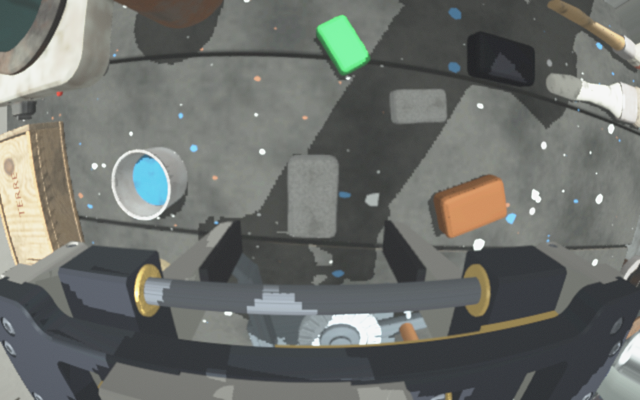

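The block at (313,195) lies square and midway between the jaws at (235,240) and (390,240). I'll go down and grip it.

Emit:
{"method": "jog_arm", "body": {"series": [[[0.5,1.5,40,0,0,0,85],[0.5,1.5,38,0,0,0,85],[0,0,30,0,0,0,85],[0,0,9,0,0,0,60],[0,0,0,0,0,0,45]]]}}

```text
t: 10.62
position: [0.4978, -0.1146, 0.0333]
ee_rot: [0.684, 0.73, 0.0, -0.0]
force: [-0.7, 0.7, 0.8]
opening: 0.728
```

Emit:
{"method": "jog_arm", "body": {"series": [[[0,0,0,0,0,0,42],[0,0,0,0,0,0,40],[0,0,0,0,0,0,40]]]}}

```text
t: 11.0
position: [0.4985, -0.1151, 0.0343]
ee_rot: [0.683, 0.73, 0.0, 0.001]
force: [-0.7, 0.7, 5.0]
opening: 0.488
```

```bash
python3 - <<'E'
from plan import *
plan([(-125,-8,8,91,15),(-96,-15,8,91,10),(-86,-15,8,91,3)])
c=robot.camera('scene');save(c,'s9')
a=cv2.imread('pics/s9.png');cv2.imwrite('pics/s9c.png',cv2.resize(a[140:330,250:450],None,fx=3.5,fy=3))
E
```

```text
t 11.0 clampxy [-163.    -0.7] tipz 9.3 yawc 79.1 F [-0.7  0.7  5. ] op 44.9 q6 -2.1 tilt -1.0
-> (-125, -8, 8, 91, 15) 3
   [-0.0, 12.9, 0.4, 0, 0, -4.0]
   [-0.9, 12.9, 0.4, 0, 0, -4.0]
   [-1.8, 12.8, 0.4, 0, 0, -4.0]
-> (-96, -15, 8, 91, 10) 3
   [-2.5, 9.6, -0.0, 0, 0, -0.0]
   [-2.5, 9.6, -0.0, 0, 0, -0.0]
   [-2.5, 9.6, -0.0, 0, 0, -0.0]
-> (-86, -15, 8, 91, 3) 4
   [-0.0, 2.5, -0.0, 0, 0, -0.0]
   [-0.0, 2.5, -0.0, 0, 0, -0.0]
   [-0.0, 2.5, -0.0, 0, 0, -0.0]
   [-0.0, 2.5, -0.0, 0, 0, -0.0]
```

View pics/s9c.png

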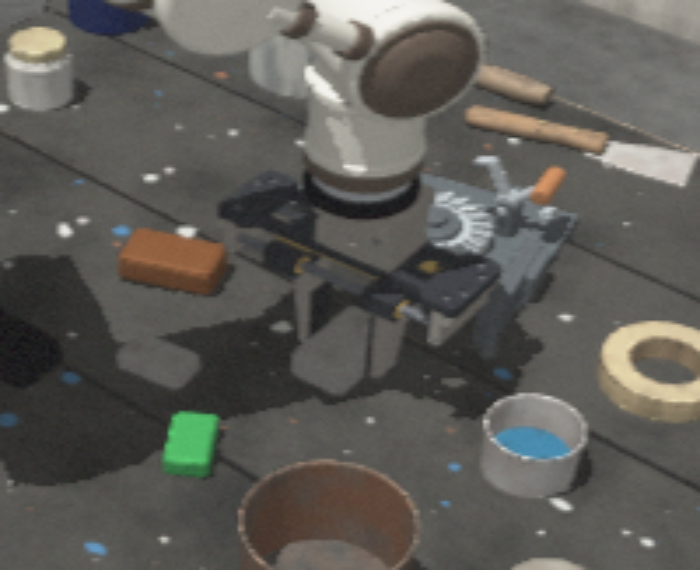

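The block is gripped (45 mm opening). I'll slide it in, turning it into line with the clamp.

Emit:
{"method": "jog_arm", "body": {"series": [[[0,13,0,0,0,-4,40],[-1,13,0,0,0,-4,40],[-2,13,0,0,0,-4,40],[-2.5,9.5,0,0,0,0,40],[-2.5,9.5,0,0,0,0,40]]]}}

```text
t: 11.68
position: [0.5557, -0.1124, 0.0343]
ee_rot: [0.603, 0.798, -0.001, -0.001]
force: [-7.8, -0.2, 12.0]
opening: 0.49
```

```bash
python3 - <<'E'
from plan import *
plan([(-96,-15,8.5,90,10),(-86,-15,8.5,90,3)])
E
```

```text
t 11.68 clampxy [-106.9  -12.6] tipz 9.3 yawc 91.1 F [-7.8 -0.2 12. ] op 45.1 q6 -2.26 tilt -1.0
-> (-96, -15, 8.5, 90, 10) 2
   [-1.3, 5.4, 0.4, 0, 0, 0.6]
   [-1.3, 5.5, 0.4, 0, 0, 0.6]
-> (-86, -15, 8.5, 90, 3) 4
   [0.0, 2.5, -0.0, 0, 0, -0.0]
   [0.0, 2.5, -0.0, 0, 0, -0.0]
   [0.0, 2.5, -0.0, 0, 0, -0.0]
   [0.0, 2.5, -0.0, 0, 0, -0.0]
```

Emit:
{"method": "jog_arm", "body": {"series": [[[-1,5.5,-0.3,0,0,0.5,40],[-1,5.5,0,0,0,0.5,40],[0,3,0,0,0,0,40],[0,2,0,0,0,0,40],[0,2,0,0,0,0,40]]]}}

```text
t: 12.3
position: [0.5738, -0.1098, 0.0343]
ee_rot: [0.61, 0.792, -0.001, -0.0]
force: [-5.8, -2.0, 7.5]
opening: 0.487
```

Emit:
{"method": "jog_arm", "body": {"series": [[[0,2,0,0,0,0,40],[0,1,0,0,0,0,40]]]}}

```text
t: 12.55
position: [0.5767, -0.1091, 0.0343]
ee_rot: [0.61, 0.792, -0.001, -0.0]
force: [-6.1, -1.2, 8.0]
opening: 0.492
```

```bash
python3 - <<'E'
from plan import *
state()
E
```

```text
t 12.55 clampxy [-85.8 -14.6] tipz 9.3 yawc 90.1 F [-6.1 -1.2  8. ] op 45.3 q6 -2.22 tilt -1.0
```

Emit:
{"method": "jog_arm", "body": {"series": [[[0,1.5,0,0,0,0,40],[0,1.5,0,0,0,0,40]]]}}

```text
t: 12.8
position: [0.5771, -0.109, 0.0343]
ee_rot: [0.61, 0.793, -0.003, -0.003]
force: [-17.6, -5.7, 19.2]
opening: 0.493
```

```bash
python3 - <<'E'
from plan import *
state()
c=robot.camera('scene');save(c,'s10')
a=cv2.imread('pics/s10.png');cv2.imwrite('pics/s10c.png',cv2.resize(a[170:290,300:450],None,fx=5,fy=5))
E
```

```text
t 12.8 clampxy [-85.4 -14.6] tipz 9.3 yawc 90.2 F [-17.6  -5.7  19.2] op 45.3 q6 -2.22 tilt -1.0
```

View pics/s10c.png

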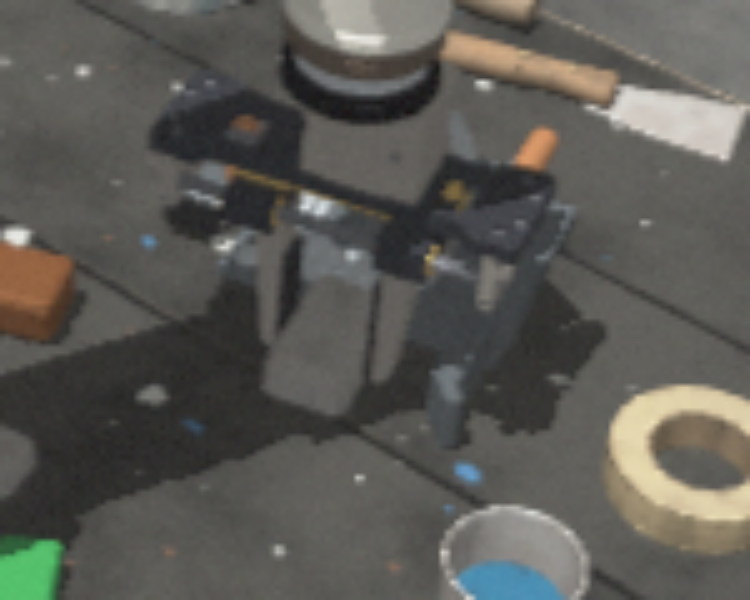

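The push force jumped to 18 N, so the end is against the plate. I'll release with a narrow opening and lift.

Emit:
{"method": "jog_arm", "body": {"series": [[[0,-1.5,0,0,0,0,58],[0,0,0,0,0,0,58],[0,0,0,0,0,0,58]]]}}

```text
t: 13.22
position: [0.5786, -0.1079, 0.0333]
ee_rot: [0.61, 0.792, 0.0, -0.0]
force: [-0.1, -0.5, 1.1]
opening: 0.636
```

Emit:
{"method": "jog_arm", "body": {"series": [[[0,0,-20,0,0,0,58],[0,0,-40,0,0,0,58],[0,0,-50,0,0,0,50],[0,0,-15,0,0,0,10]]]}}

```text
t: 13.72
position: [0.581, -0.1089, 0.1637]
ee_rot: [0.61, 0.792, 0.001, 0.004]
force: [1.0, -0.5, 0.4]
opening: 0.456
```

```bash
python3 - <<'E'
from plan import *
plan([(57,-118,134,90),(57,-118,57,90),(57,-44,57,90,10)])
c=robot.camera('wrist');save(c,'w11')
E
```

```text
t 13.72 clampxy [-81.6 -15.6] tipz 138.7 yawc 90.1 F [ 1.  -0.5  0.4] op 41.9 q6 -2.22 tilt -1.0
-> (57, -118, 134, 90) 4
   [-25.7, 34.6, 1.2, 0, 0, 0.0]
   [-25.7, 34.6, 1.2, 0, 0, 0.0]
   [-25.6, 34.6, 1.2, 0, 0, 0.0]
   [-25.6, 34.6, 1.2, 0, 0, 0.0]
-> (57, -118, 57, 90) 2
   [0.0, 0.0, 38.5, 0, 0, -0.0]
   [0.0, 0.0, 38.5, 0, 0, -0.0]
-> (57, -44, 57, 90, 10) 8
   [9.2, 0.0, -0.0, 0, 0, -0.0]
   [9.2, 0.0, -0.0, 0, 0, -0.0]
   [9.2, 0.0, -0.0, 0, 0, -0.0]
   [9.2, 0.0, -0.0, 0, 0, -0.0]
   [9.2, 0.0, -0.0, 0, 0, -0.0]
   [9.2, 0.0, -0.0, 0, 0, -0.0]
   [9.2, 0.0, -0.0, 0, 0, -0.0]
   [9.2, 0.0, -0.0, 0, 0, -0.0]
```

View pics/w11.png

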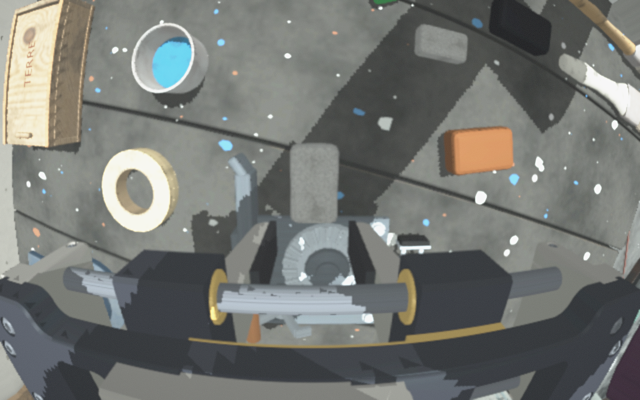

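The block sits square with its end at the plate edge, near (315,222). Now for the pawl, approached from its -y side.

Emit:
{"method": "jog_arm", "body": {"series": [[[-25.5,34.5,1,0,0,0,0],[-25.5,34.5,1,0,0,0,0],[-25.5,34.5,1,0,0,0,0],[-25.5,34.5,1,0,0,0,0],[0,0,10,0,0,0,0]]]}}

```text
t: 14.4
position: [0.739, -0.1723, 0.1417]
ee_rot: [0.611, 0.792, -0.0, -0.001]
force: [-0.6, 0.9, -0.6]
opening: 0.004
```

```bash
python3 - <<'E'
from plan import *
plan([(57,-118,57,90),(57,-44,57,90,10)])
c=robot.camera('wrist');save(c,'w12')
E
```

```text
t 14.4 clampxy [  55.1 -116.9] tipz 116.7 yawc 90.1 F [-0.6  0.9 -0.6] op 0.4 q6 -2.22 tilt -1.0
-> (57, -118, 57, 90) 2
   [-0.5, 0.9, 29.9, 0, 0, 0.0]
   [-0.5, 0.9, 29.9, 0, 0, 0.0]
-> (57, -44, 57, 90, 10) 8
   [9.2, 0.0, -0.0, 0, 0, -0.0]
   [9.2, 0.0, -0.0, 0, 0, -0.0]
   [9.2, 0.0, -0.0, 0, 0, -0.0]
   [9.2, 0.0, -0.0, 0, 0, -0.0]
   [9.2, 0.0, -0.0, 0, 0, -0.0]
   [9.2, 0.0, -0.0, 0, 0, -0.0]
   [9.2, 0.0, -0.0, 0, 0, -0.0]
   [9.2, 0.0, -0.0, 0, 0, -0.0]
```

View pics/w12.png

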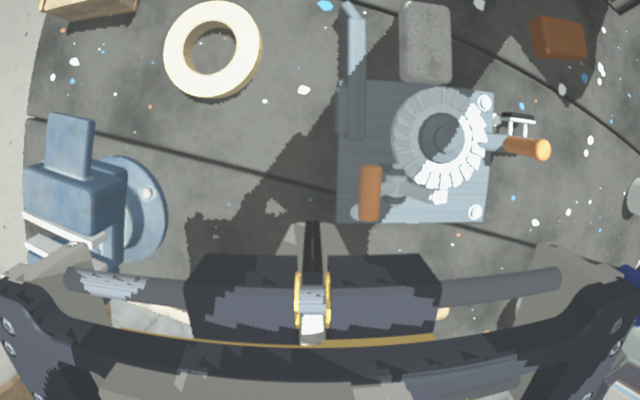

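Bar at (370,193), arm open with the post at (540,148). I'll descend and push to +y.

Emit:
{"method": "jog_arm", "body": {"series": [[[0,1,30,0,0,0,0],[0,1,30,0,0,0,0],[9,0,0,0,0,0,0],[9,0,0,0,0,0,0],[9,0,0,0,0,0,0]]]}}

```text
t: 15.08
position: [0.7344, -0.1483, 0.0891]
ee_rot: [0.61, 0.792, -0.002, 0.005]
force: [-3.1, -15.2, 11.5]
opening: 0.003
```

Emit:
{"method": "jog_arm", "body": {"series": [[[7,0,0,0,0,0,0],[7,0,0,0,0,0,0],[7,0,0,0,0,0,0],[7,0,0,0,0,0,0],[7,0,0,0,0,0,0]]]}}

```text
t: 15.7
position: [0.7241, -0.1121, 0.084]
ee_rot: [0.61, 0.792, -0.001, 0.001]
force: [3.6, -13.3, -5.5]
opening: 0.003
```

Emit:
{"method": "jog_arm", "body": {"series": [[[5,0,0,0,0,0,0],[5,0,0,0,0,0,0],[0,0,0,0,0,0,0]]]}}

```text
t: 16.08
position: [0.7231, -0.1091, 0.0843]
ee_rot: [0.611, 0.792, -0.004, 0.006]
force: [7.2, -21.9, -8.1]
opening: 0.003
```

```bash
cat > bar.py <<'E'
from plan import *
state()
c=robot.camera('scene');save(c,'bar_s')
P=cloud(c);im=c['img'].astype(int)
m=(im[...,0]>90)&(im[...,0]-im[...,2]>50)&(P[...,2]>.05)&(P[...,2]<.1)&(P[...,0]>.55)&(P[...,0]<.8)&(abs(P[...,1]+.08)<.15)
n,l,st,ce=cv2.connectedComponentsWithStats(m.astype(np.uint8))
for i in range(1,n):
    if st[i,4]>4:
        q=P[l==i].mean(0);print('orange',st[i,4],w2c(q).round(1),round(q[2]*1000,1))
a=cv2.imread('pics/bar_s.png');import sys;cv2.imwrite('pics/%s.png'%sys.argv[1],cv2.resize(a[160:280,320:470],None,fx=5,fy=5))
E
python3 bar.py s13
```

```text
t 16.07 clampxy [ 55.8 -51.7] tipz 59.3 yawc 90.0 F [  7.2 -21.9  -8.1] op 0.3 q6 -2.13 tilt -0.9999
orange 62 [-6.3 74. ] 70.2
orange 5 [ 32.4 -33.3] 81.0
orange 13 [ 18.6 -30.4] 77.8
```

View pics/s13.png

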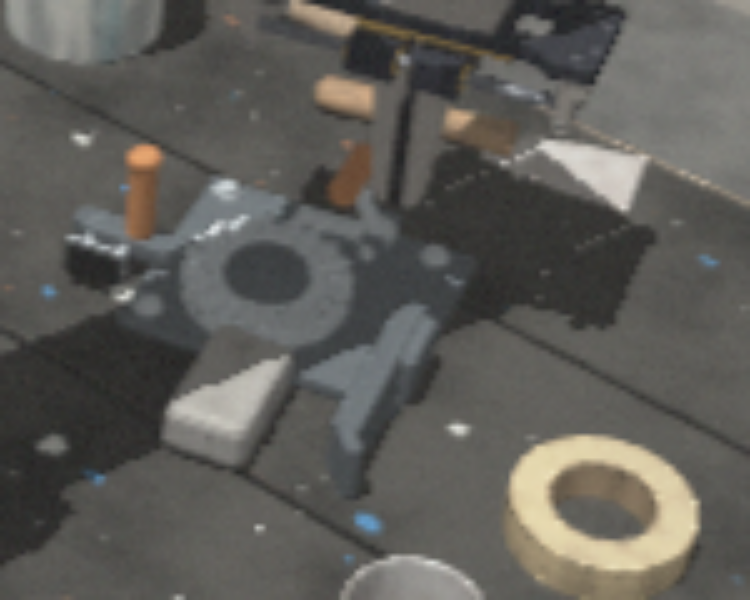

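The pawl bar is back at y≈-31 (in), with the nose down. The finger is bearing on something at 22 N, so I'll back off and lift.

Emit:
{"method": "jog_arm", "body": {"series": [[[-12,0,0,0,0,0,0],[-12,0,-5,0,0,0,0],[0,0,-35,0,0,0,0],[0,0,-35,0,0,0,20]]]}}

```text
t: 16.62
position: [0.7274, -0.1241, 0.1598]
ee_rot: [0.61, 0.792, 0.0, -0.001]
force: [-0.6, -0.4, 0.4]
opening: 0.092
```

```bash
python3 bar.py s14; python3 - <<'E'
from plan import *
plan([(0,75,132,0),(0,75,46,0)])
E
```

```text
t 16.62 clampxy [ 56.2 -67.3] tipz 134.8 yawc 90.1 F [-0.6 -0.4  0.4] op 8.4 q6 -2.16 tilt -1.0
orange 60 [-6.1 74.2] 70.2
orange 13 [ 35.8 -32. ] 81.7
orange 14 [ 19.3 -30.4] 76.9
t 16.68 clampxy [ 58.7 -68.7] tipz 141.8 yawc 90.1 F [ 1.5 -1.   3. ] op 12.5 q6 -2.16 tilt -1.0
-> (0, 75, 132, 0) 11
   [13.1, -5.3, 0.9, 0, 0, 8.2]
   [12.2, -7.1, 0.9, 0, 0, 8.2]
   [11.1, -8.8, 0.9, 0, 0, 8.2]
   [9.7, -10.3, 0.9, 0, 0, 8.2]
   [8.1, -11.5, 0.9, 0, 0, 8.2]
   [6.4, -12.6, 0.9, 0, 0, 8.2]
   [4.5, -13.4, 0.9, 0, 0, 8.2]
   [2.6, -13.9, 0.9, 0, 0, 8.2]
   [0.6, -14.1, 0.9, 0, 0, 8.2]
   [-1.4, -14.0, 0.9, 0, 0, 8.2]
   [-3.4, -13.7, 0.9, 0, 0, 8.2]
-> (0, 75, 46, 0) 2
   [0.0, 0.0, 43.0, 0, 0, -0.0]
   [0.0, 0.0, 43.0, 0, 0, -0.0]
```

View pics/s14.png

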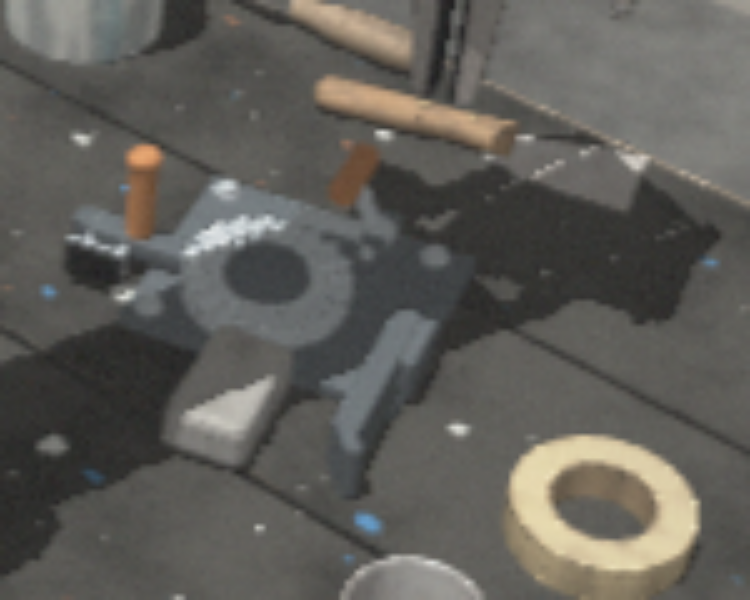

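The pawl is in and the block is still home. Next I'll go to the post at clamp (0,75).

Emit:
{"method": "jog_arm", "body": {"series": [[[13,-5.5,1,0,0,8,40],[12,-7,1,0,0,8,40],[11,-9,1,0,0,8,40],[9.5,-10,1,0,0,8,40],[8,-11.5,1,0,0,8,40]]]}}

```text
t: 17.3
position: [0.6847, -0.0681, 0.1543]
ee_rot: [0.845, 0.534, 0.0, -0.0]
force: [0.5, -0.3, -0.6]
opening: 0.436
```

Emit:
{"method": "jog_arm", "body": {"series": [[[6.5,-12.5,0,0,0,8,40],[4.5,-13.5,0,0,0,8,40],[2.5,-14,0,0,0,8,40],[0.5,-14,0,0,0,8,40],[-1.5,-14,0,0,0,8,40]]]}}

```text
t: 17.92
position: [0.6407, -0.0128, 0.1544]
ee_rot: [0.977, 0.213, -0.0, -0.0]
force: [0.4, -0.1, 0.1]
opening: 0.434
```

```bash
python3 - <<'E'
from plan import *
plan([(0,75,132,2),(0,75,46,2)])
E
```

```text
t 17.93 clampxy [ 0.5 62.3] tipz 129.4 yawc 9.9 F [ 0.4 -0.1  0.1] op 39.9 q6 -0.64 tilt -1.0
-> (0, 75, 132, 2) 1
   [1.7, -12.6, -2.6, 0, 0, 7.9]
-> (0, 75, 46, 2) 2
   [0.0, 0.0, 43.0, 0, 0, -0.0]
   [0.0, 0.0, 43.0, 0, 0, -0.0]
```

Emit:
{"method": "jog_arm", "body": {"series": [[[1.5,-12.5,0,0,0,8,40],[0,0,0,0,0,0,40]]]}}

```text
t: 18.18
position: [0.637, -0.0007, 0.1544]
ee_rot: [0.989, 0.147, -0.0, -0.0]
force: [-0.0, -0.3, 0.5]
opening: 0.435
```

```bash
python3 - <<'E'
from plan import *
plan([(0,75,46,2)])
c=robot.camera('wrist');save(c,'w15')
E
```

```text
t 18.18 clampxy [-0. 75.] tipz 129.4 yawc 2.3 F [-0.  -0.3  0.5] op 40.1 q6 -0.49 tilt -1.0
-> (0, 75, 46, 2) 2
   [0.0, -0.0, 41.7, 0, 0, 0.1]
   [0.0, -0.0, 41.7, 0, 0, 0.1]
```

View pics/w15.png

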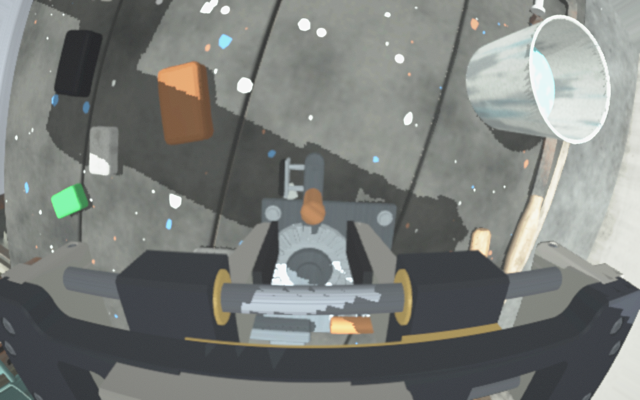

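The post at (313,212) is centred between the jaws. I'll go down and start closing.

Emit:
{"method": "jog_arm", "body": {"series": [[[0,0,42,0,0,0,40],[0,0,42,0,0,0,28],[0,0,0,0,0,0,24]]]}}

```text
t: 18.6
position: [0.6345, -0.0016, 0.0665]
ee_rot: [0.989, 0.147, -0.004, -0.001]
force: [0.3, 0.0, 0.0]
opening: 0.267
```

```bash
cat > arc.py <<'E'
import sys
from plan import *
a0,a1,st=map(float,sys.argv[1:4]);wps=[];a=a0
while a<=a1+.01:
    r=np.radians(a);wps.append((round(-75*np.sin(r),1),round(75*np.cos(r),1),46,a));a+=st
plan(wps,rot=11)
E
python3 arc.py 10 90 8
```

```text
t 18.6 clampxy [-2.7 74.7] tipz 41.5 yawc 2.2 F [0.3 0.  0. ] op 24.5 q6 -0.49 tilt -1.0
-> (np.float64(-13.0), np.float64(73.9), 46, 10.0) 1
   [-10.3, 0.5, -4.5, 0, 0, -7.8]
-> (np.float64(-23.2), np.float64(71.3), 46, 18.0) 1
   [-10.5, 0.8, -0.0, 0, 0, -8.0]
-> (np.float64(-32.9), np.float64(67.4), 46, 26.0) 1
   [-10.4, 0.7, -0.0, 0, 0, -8.0]
-> (np.float64(-41.9), np.float64(62.2), 46, 34.0) 1
   [-10.4, 0.7, -0.0, 0, 0, -8.0]
-> (np.float64(-50.2), np.float64(55.7), 46, 42.0) 1
   [-10.5, 0.7, -0.0, 0, 0, -8.0]
-> (np.float64(-57.5), np.float64(48.2), 46, 50.0) 1
   [-10.4, 0.7, -0.0, 0, 0, -8.0]
-> (np.float64(-63.6), np.float64(39.7), 46, 58.0) 1
   [-10.4, 0.8, -0.0, 0, 0, -8.0]
-> (np.float64(-68.5), np.float64(30.5), 46, 66.0) 1
   [-10.4, 0.7, -0.0, 0, 0, -8.0]
-> (np.float64(-72.1), np.float64(20.7), 46, 74.0) 1
   [-10.4, 0.7, -0.0, 0, 0, -8.0]
-> (np.float64(-74.3), np.float64(10.4), 46, 82.0) 1
   [-10.5, 0.7, -0.0, 0, 0, -8.0]
-> (np.float64(-75.0), np.float64(0.0), 46, 90.0) 1
   [-10.4, 0.8, -0.0, 0, 0, -8.0]
```

Emit:
{"method": "jog_arm", "body": {"series": [[[-10.5,0.5,0,0,0,-8,24],[-10.5,0.7,0,0,0,-8,24],[-10.5,0.7,0,0,0,-8,24],[-10.5,0.7,0,0,0,-8,24]]]}}

```text
t: 19.1
position: [0.6039, -0.0227, 0.0729]
ee_rot: [0.91, 0.415, 0.003, -0.0]
force: [1.3, 5.0, -0.6]
opening: 0.261
```

```bash
python3 arc.py 42 50 8; python3 bar.py s16
```

```text
t 19.1 clampxy [-37.6  62.1] tipz 47.9 yawc 34.4 F [ 1.3  5.  -0.6] op 24.0 q6 -1.1 tilt -1.0
-> (np.float64(-50.2), np.float64(55.7), 46, 42.0) 1
   [-14.0, -1.9, 1.9, 0, 0, -7.6]
-> (np.float64(-57.5), np.float64(48.2), 46, 50.0) 1
   [-10.4, 0.7, -0.0, 0, 0, -8.0]
t 19.1 clampxy [-37.6  62.1] tipz 47.9 yawc 34.4 F [ 1.3  5.  -0.6] op 24.0 q6 -1.1 tilt -1.0
orange 51 [ 32.5 -33.8] 81.8
```

View pics/s16.png

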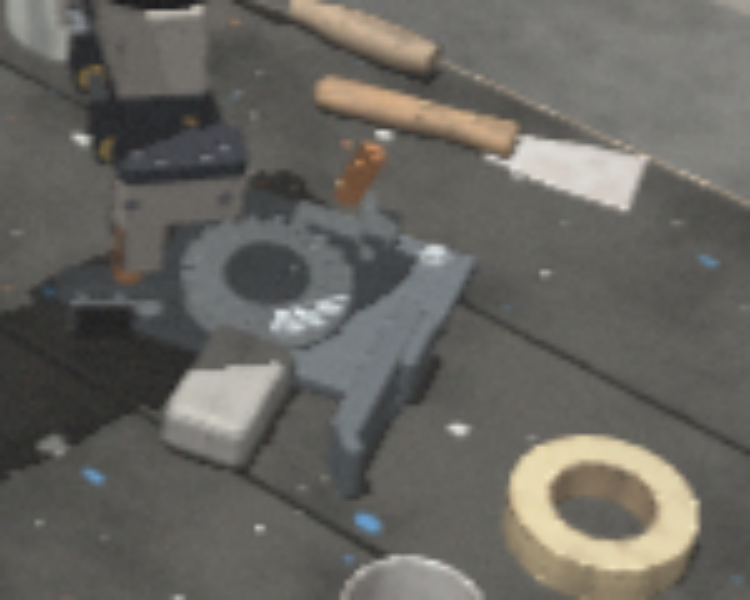

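The arm follows and the ratchet is working. I'll carry on.

Emit:
{"method": "jog_arm", "body": {"series": [[[-11.5,0,0,0,0,-8,24],[-10.5,0.7,0,0,0,-8,24],[-10.5,0.7,0,0,0,-8,24],[0,0,0,0,0,0,24]]]}}

```text
t: 19.65
position: [0.5868, -0.0524, 0.0724]
ee_rot: [0.806, 0.592, 0.001, 0.001]
force: [1.0, -0.2, 0.2]
opening: 0.262
```

```bash
python3 arc.py 66 92 8; python3 bar.py s17
```

```text
t 19.65 clampxy [-61.7  37.7] tipz 47.4 yawc 58.0 F [ 1.  -0.2  0.2] op 24.1 q6 -1.56 tilt -1.0
-> (np.float64(-68.5), np.float64(30.5), 46, 66.0) 1
   [-9.7, -2.0, 1.4, 0, 0, -8.0]
-> (np.float64(-72.1), np.float64(20.7), 46, 74.0) 1
   [-10.4, 0.7, -0.0, 0, 0, -8.0]
-> (np.float64(-74.3), np.float64(10.4), 46, 82.0) 1
   [-10.5, 0.7, -0.0, 0, 0, -8.0]
-> (np.float64(-75.0), np.float64(0.0), 46, 90.0) 1
   [-10.4, 0.8, -0.0, 0, 0, -8.0]
t 19.65 clampxy [-61.7  37.7] tipz 47.4 yawc 58.0 F [ 1.  -0.2  0.2] op 24.1 q6 -1.56 tilt -1.0
orange 42 [ 37.5 -32.2] 81.7
orange 32 [-70.2  42.4] 68.4
```

View pics/s17.png

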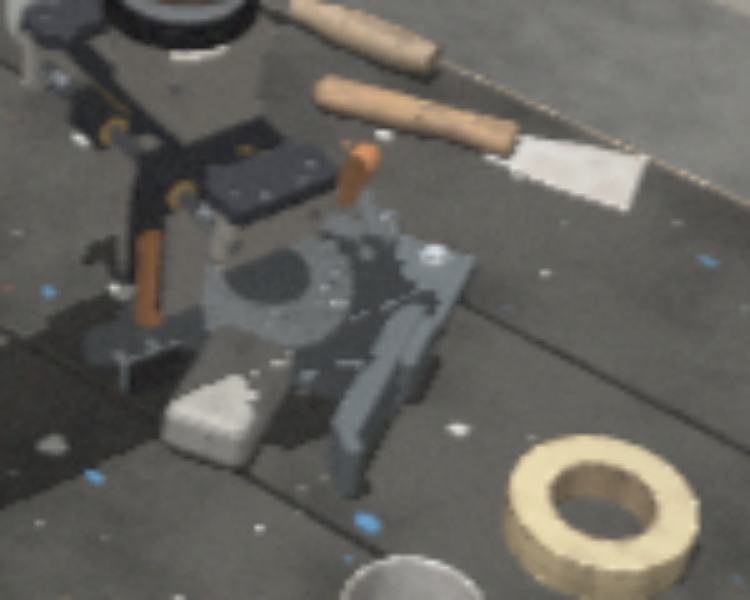

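The pad is about to meet the block, so I'll go slower.

Emit:
{"method": "jog_arm", "body": {"series": [[[-8,-0.8,0,0,0,-6,24],[-8,0.4,0,0,0,-6,24],[-6.5,0.3,0,0,0,-5,24],[-6.5,0.3,0,0,0,-5,24],[0,0,0,0,0,0,24]]]}}

```text
t: 20.32
position: [0.5823, -0.0802, 0.0715]
ee_rot: [0.678, 0.735, 0.0, 0.001]
force: [0.4, 0.4, -0.1]
opening: 0.258
```

```bash
python3 arc.py 86 98 6; python3 bar.py s18
```

```text
t 20.32 clampxy [-73.   11.8] tipz 46.5 yawc 79.9 F [ 0.4  0.4 -0.1] op 23.8 q6 -1.99 tilt -1.0
-> (np.float64(-74.8), np.float64(5.2), 46, 86.0) 1
   [-6.9, -0.6, 0.5, 0, 0, -6.1]
-> (np.float64(-75.0), np.float64(-2.6), 46, 92.0) 1
   [-7.8, 0.3, -0.0, 0, 0, -6.0]
-> (np.float64(-74.3), np.float64(-10.4), 46, 98.0) 1
   [-7.8, 0.4, -0.0, 0, 0, -6.0]
t 20.32 clampxy [-73.   11.8] tipz 46.5 yawc 79.9 F [ 0.4  0.4 -0.1] op 23.8 q6 -1.99 tilt -1.0
orange 55 [-80.5  13.8] 68.5
```

View pics/s18.png

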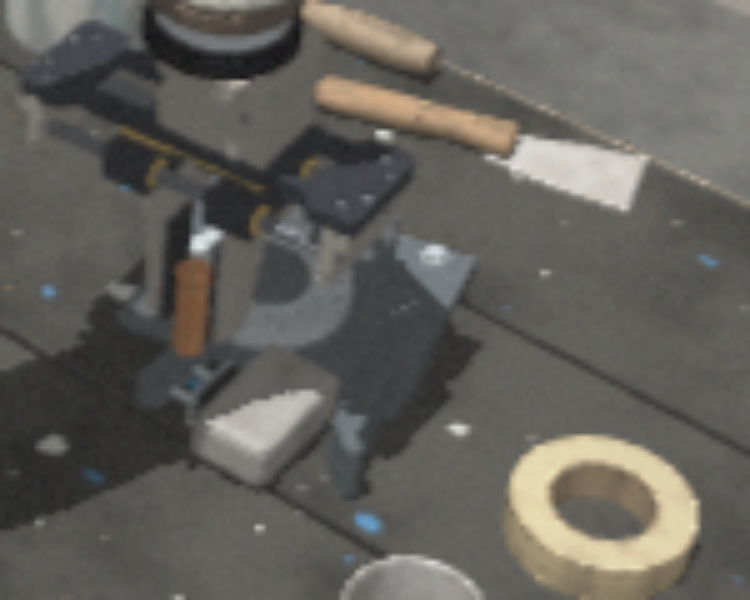

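The pad is pushing the block across, and it's a little turned, as expected this early. I'll continue gently.

Emit:
{"method": "jog_arm", "body": {"series": [[[-5,-0.4,0,0,0,-4,24],[-5,0.2,0,0,0,-4,24],[-4,0.2,0,0,0,-3,24],[-3,0.2,0,0,0,-2,24],[0,0,0,0,0,0,24]]]}}

```text
t: 21.0
position: [0.5845, -0.0953, 0.0707]
ee_rot: [0.59, 0.807, 0.001, -0.001]
force: [0.5, 5.8, 2.4]
opening: 0.261
```

```bash
python3 arc.py 97 98 1; python3 bar.py s19
```

```text
t 21.0 clampxy [-74.8  -3.2] tipz 45.7 yawc 93.0 F [0.5 5.8 2.4] op 24.1 q6 -2.25 tilt -1.0
-> (np.float64(-74.4), np.float64(-9.1), 46, 97.0) 1
   [-5.9, 0.1, -0.3, 0, 0, -4.0]
-> (np.float64(-74.3), np.float64(-10.4), 46, 98.0) 1
   [-1.3, -0.1, -0.0, 0, 0, -1.0]
t 21.0 clampxy [-74.8  -3.2] tipz 45.7 yawc 93.0 F [0.5 5.8 2.4] op 24.1 q6 -2.25 tilt -1.0
orange 6 [ 40.5 -32.1] 84.8
orange 57 [-82.2  -0.8] 70.1
```

View pics/s19.png

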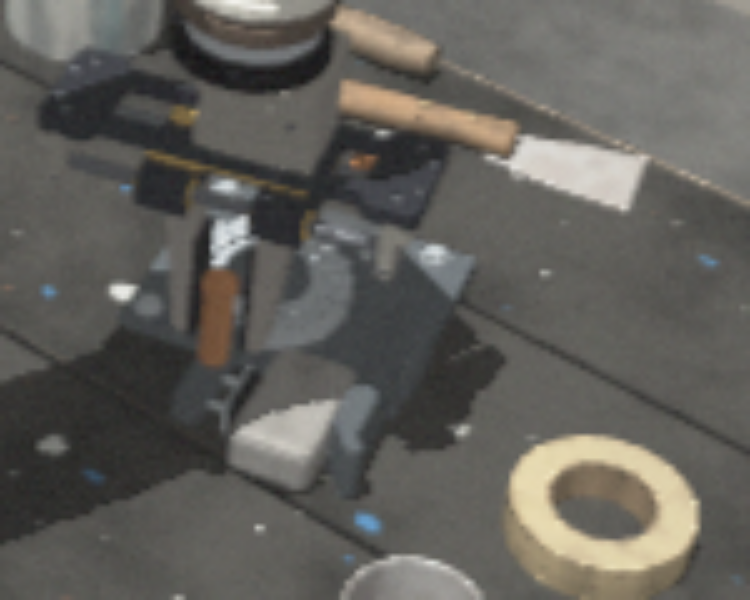

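The block is up to the fence and the pad is starting to compress. Final push in small steps.

Emit:
{"method": "jog_arm", "body": {"series": [[[-2,0.1,0,0,0,-1.5,24],[-2,0.1,0,0,0,-1.5,24],[-1.5,0,0,0,0,-1,24],[0,0,0,0,0,0,24]]]}}

```text
t: 21.55
position: [0.5858, -0.0986, 0.0706]
ee_rot: [0.562, 0.827, 0.002, -0.002]
force: [-1.7, 11.2, 5.4]
opening: 0.265
```

```bash
python3 arc.py 97 98 1; python3 bar.py s20
```

```text
t 21.55 clampxy [-74.3  -6.8] tipz 45.6 yawc 97.0 F [-1.7 11.2  5.4] op 24.4 q6 -2.32 tilt -1.0
-> (np.float64(-74.4), np.float64(-9.1), 46, 97.0) 1
   [-2.3, -0.4, -0.4, 0, 0, -0.0]
-> (np.float64(-74.3), np.float64(-10.4), 46, 98.0) 1
   [-1.3, -0.1, -0.0, 0, 0, -1.0]
t 21.55 clampxy [-74.3  -6.8] tipz 45.6 yawc 97.0 F [-1.7 11.2  5.4] op 24.4 q6 -2.32 tilt -1.0
orange 51 [-82.2  -4.4] 68.7
```

Emit:
{"method": "jog_arm", "body": {"series": [[[-1.5,0,0,0,0,0,24],[-1.5,0,0,0,0,0,24],[-0.5,0,0,0,0,0,24],[0,0,0,0,0,0,24]]]}}

```text
t: 22.1
position: [0.5863, -0.1007, 0.0705]
ee_rot: [0.562, 0.827, 0.002, -0.004]
force: [-5.0, 14.5, 7.0]
opening: 0.268
```

```bash
python3 bar.py s21
```

```text
t 22.1 clampxy [-74.4  -8.9] tipz 45.5 yawc 97.0 F [-5.  14.5  7. ] op 24.7 q6 -2.33 tilt -1.0
orange 57 [-81.5  -6.1] 68.5
```

View pics/s21.png

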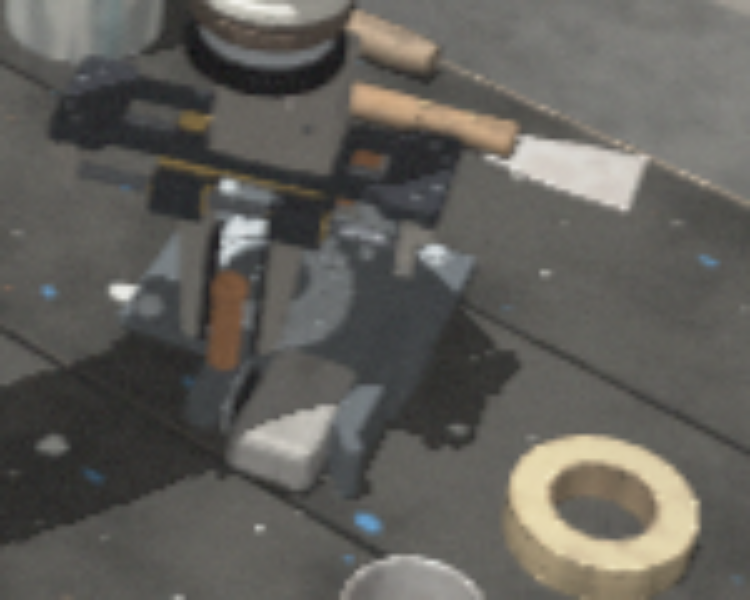

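By both estimates the post is past the click (about 1.64 rad). I'll ease off and see where it settles.

Emit:
{"method": "jog_arm", "body": {"series": [[[2,0,0,0,0,0,30],[3,0,0,0,0,0,40],[3,0,0,0,0,0,40],[0,0,0,0,0,0,40]]]}}

```text
t: 22.65
position: [0.5845, -0.0976, 0.0703]
ee_rot: [0.561, 0.828, -0.0, -0.0]
force: [-0.5, -0.4, -0.7]
opening: 0.433
```

```bash
python3 bar.py s22
```

```text
t 22.65 clampxy [-75.4  -5.5] tipz 45.3 yawc 97.1 F [-0.5 -0.4 -0.7] op 39.9 q6 -2.32 tilt -1.0
orange 58 [-82.   -0.9] 69.3
```

View pics/s22.png

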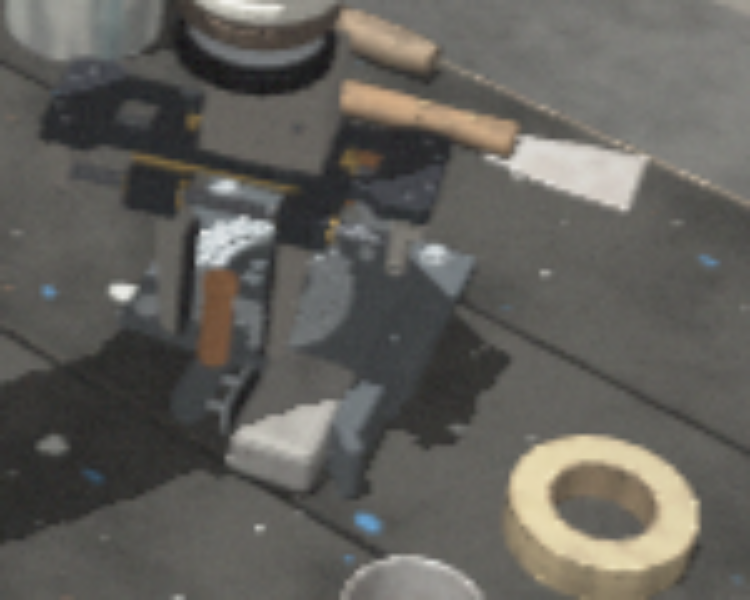

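The post settled at y≈0 (1.57 rad) with no force on the tool, so the pawl holds it. I'll lift clear and inspect.

Emit:
{"method": "jog_arm", "body": {"series": [[[3,0,0,0,0,0,40],[0,0,-25,0,0,0,40],[0,0,-45,0,0,0,40],[0,0,-50,0,0,0,40]]]}}

```text
t: 23.2
position: [0.5829, -0.0946, 0.191]
ee_rot: [0.561, 0.828, -0.0, -0.001]
force: [0.6, -0.2, 0.4]
opening: 0.437
```

Emit:
{"method": "jog_arm", "body": {"series": [[[0,-50,-20,0,0,0,40],[20,-50,-10,0,0,0,40],[30,-45,0,0,0,0,40],[40,-30,0,0,0,0,40],[0,0,0,0,0,0,40]]]}}

```text
t: 23.82
position: [0.3854, -0.0747, 0.2198]
ee_rot: [0.561, 0.828, -0.0, -0.0]
force: [1.1, -0.0, 0.2]
opening: 0.438
```

```bash
python3 bar.py s23; python3 - <<'E'
from plan import *
from fit import pts,fitclamp
cs=[robot.camera(n) for n in('top','scene')]
save(cs[0],'t23')
a=cv2.imread('pics/t23.png');cv2.imwrite('pics/t23c.png',cv2.resize(a[110:230,290:440],None,fx=5,fy=5))
print(fitclamp(pts(cs)))
for c in cs:
    P=cloud(c);d=P[...,:2]-CL[:2];cc,s=np.cos(CL[2]),np.sin(CL[2]);x=cc*d[...,0]+s*d[...,1];y=-s*d[...,0]+cc*d[...,1]
    im=c['img'].astype(int);gr=im.max(-1)-im.min(-1)
    m=(P[...,2]>.025)&(P[...,2]<.034)&(x>-.15)&(x<-.045)&(y<-.01)&(y>-.071)
    r=cv2.minAreaRect((np.stack([x[m],y[m]],-1)*1000).astype(np.float32));print(m.sum(),r,x[m].min(),x[m].max(),y[m].min(),y[m].max())
E
```

```text
t 23.82 clampxy [-262.1   67.1] tipz 194.8 yawc 97.1 F [ 1.1 -0.   0.2] op 40.3 q6 -2.45 tilt -1.0
orange 68 [ 32.  -30.1] 81.0
orange 58 [-81.6  -0.7] 70.4
(array([ 0.6557205 , -0.0733015 ,  0.24669995]), np.float64(0.0028598961634556325))
348 ((-88.000244140625, -44.12986755371094), (52.31074142456055, 74.54326629638672), 89.58219146728516) -0.12536975151593083 -0.0508003478120851 -0.07026256489664312 -0.017898328062012213
396 ((-89.83787536621094, -43.83708953857422), (55.395347595214844, 85.95243835449219), 88.57466888427734) -0.13279976817522537 -0.04624736914588389 -0.0708820602313465 -0.01574397546057854
```

View pics/s23.png

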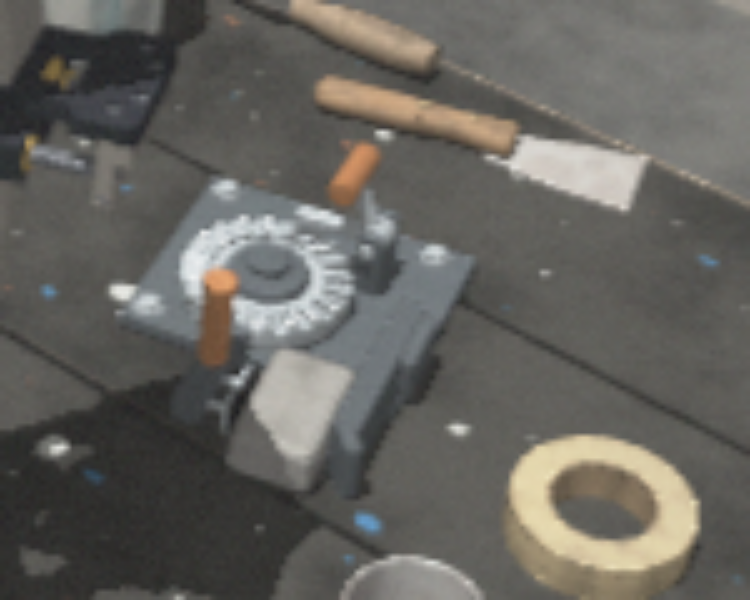

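View pics/t23c.png

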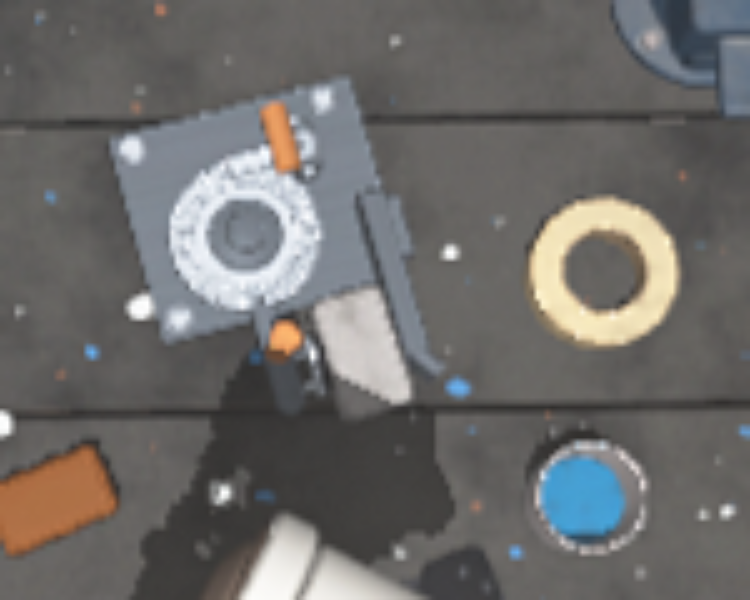

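Both views agree: the block lies flat along the fence with its end on the plate edge (centre x≈-88). The post is at 1.57 rad, the pawl bar is in, and the bystanders are in place.

```bash
python3 -c "
from plan import *
state();print(robot.close_job())"
```

```text
t 23.98 clampxy [-259.7   64.5] tipz 196.0 yawc 97.1 F [ 0.2 -0.7 -0.6] op 40.2 q6 -2.45 tilt -1.0
the job is handed in; nothing more can be done
None
```

The pumice block is clamped, and I handed the job in at about 24 s of the 72 s limit. `close_job` gave no verdict, so the result rests on my own checks.

I threw the pawl out, swung the arm fully open and slid the gripped block in until the push force jumped to about 18 N at the foot plate. Then I threw the pawl back in and pushed the post round to about 1.64 rad. When I eased off, the arm settled back and stayed there with no force on the tool.

**Last checks:**
- **Arm:** the post sits at clamp y≈0, which is about 1.57 rad, so the pawl holds it at the clamping click.
- **Pawl:** the bar is at y≈-30 mm, on the "in" side.
- **Block:** its centre is at x≈-88 mm, and in both camera views it lies along the fence with its end on the plate edge.
- **Bystanders:** the tape roll and pan look unmoved in the last pictures. I saw no contact with the jar, but it was not in those last views.
- **Robot:** it was lifted well clear and touched nothing.

**Uncertain:**
- **Block's y position:** I could not measure it cleanly. The depth points gave about -44 mm against the expected -49, but their 52–55 mm width, against the block's 46 mm, shows other parts were included. I relied on the pictures for flatness against the fence.
- **Pad force:** I did not measure it directly. I inferred it from the arm's angle.
- **Pawl throw:** I ended that push with the finger bearing on the mechanism at about 22 N before backing off.

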